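# Check bored sleeves on the gauge pin and sort them

## Task

First clear the gauge: put the scraper that lies on it back in its plywood holder, flat, blade first and fully home in the slot. Then, working along the row from the sleeve nearest the gauge outwards, try each sleeve on the gauge pin, straight and as far down as it will freely go: stand those that go down to the plate upright in the low white tray, and put those that stop on the pin's nose in the cardboard box. Leave everything else on the bench where it is.

Things in the scene. Friction and masses are not known exactly. Their poses are not given: they have to be found in the camera images.
- gauge: fixed fit gauge: a dark steel plate 130 mm (its x) by 200 mm (its y), 12 mm thick, flat on the bench, with a bright round gauge pin standing on it 70 mm from the plate's centre along its +y. Origin: centre of the plate's underside
- pin_foot (a point): point on the pin's axis at the plate's top face; axes as the plate's, z up along the pin. The pin is 28 mm in diameter and stands 45 mm above this point; its top 6 mm taper to 18 mm diameter
- scraper_grip (a point): balance point of the scraper (160 mm long, 130 g), in its wooden handle (95 long, 22 wide, 26 mm high), 13 mm above the underside and 29 mm behind the blade, 66 mm ahead of the rear end. x runs from handle to blade, z up. Steel blade 65 long, 60 wide, 4 mm thick, its underside flush with the handle's. At the start it lies flat on the gauge plate, blade edge by the pin, in a sleeve's way
- scraper_tip (a point): middle of the scraper's front blade edge, half-way up the 4 mm blade; 94 mm ahead of scraper_grip along x and 11 mm below it; same axes
- holder: fixed plywood scraper holder, 175 (x) by 100 (y) mm, 31 mm high; origin on its underside, middle line. Floor 12 mm above the bench. A level slot 68 mm wide, 9 mm high between floor and roof opens to -x: mouth at x = +20 mm, end wall at x = +80 mm. Before the mouth the floor runs on as an open ledge to x = -80 mm, where the handle rests. The blade goes in along +x; the handle stays outside
- slot_end (a point): middle of the slot's end wall, 2 mm above the slot floor (14 mm above the bench); axes as the holder's. With the scraper fully home, scraper_tip is here
- mat: fixed cork mat 160 by 340 mm, 4 mm thick, on which the sleeves stand in one row along its y, nearest the gauge at its -y end. Origin: centre of the underside
- pass_tray: fixed white-painted tray for sleeves that fit: 95 mm (x) by 296 mm (y) outside, walls 6 mm thick and low, rim 18 mm above the bench, floor 6 mm above the bench. Origin: centre of the underside. Four sleeves stand in it in a row along y, 70 mm apart
- reject_box: fixed cardboard box for sleeves that do not fit: 95 mm (x) by 296 mm (y) outside, walls 5 mm thick, rim 36 mm above the bench (deeper than the tray), floor 5 mm above the bench. Origin: centre of the underside
- sleeve_a_c (a point): plain aluminium sleeve: a tube 54 mm outside diameter, 54 mm long, about 250 g, bore 32 or 25 mm (to be found out), standing on the mat. This point is its centre; z along its axis, either end may be up. Place 1 in the row, counted from the gauge, if present: of the two sleeves listed for a place at most one is there
- sleeve_b_c (a point): plain aluminium sleeve: a tube 54 mm outside diameter, 54 mm long, about 250 g, bore 32 or 25 mm (to be found out), standing on the mat. This point is its centre; z along its axis, either end may be up. Place 1 in the row, counted from the gauge, if present: of the two sleeves listed for a place at most one is there
- sleeve_c_c (a point): plain aluminium sleeve: a tube 54 mm outside diameter, 54 mm long, about 250 g, bore 32 or 25 mm (to be found out), standing on the mat. This point is its centre; z along its axis, either end may be up. Place 2 in the row, counted from the gauge, if present: of the two sleeves listed for a place at most one is there
- sleeve_d_c (a point): plain aluminium sleeve: a tube 54 mm outside diameter, 54 mm long, about 250 g, bore 32 or 25 mm (to be found out), standing on the mat. This point is its centre; z along its axis, either end may be up. Place 2 in the row, counted from the gauge, if present: of the two sleeves listed for a place at most one is there
- sleeve_e_c (a point): plain aluminium sleeve: a tube 54 mm outside diameter, 54 mm long, about 250 g, bore 32 or 25 mm (to be found out), standing on the mat. This point is its centre; z along its axis, either end may be up. Place 3 in the row, counted from the gauge, if present: of the two sleeves listed for a place at most one is there
- sleeve_f_c (a point): plain aluminium sleeve: a tube 54 mm outside diameter, 54 mm long, about 250 g, bore 32 or 25 mm (to be found out), standing on the mat. This point is its centre; z along its axis, either end may be up. Place 3 in the row, counted from the gauge, if present: of the two sleeves listed for a place at most one is there
- sleeve_g_c (a point): plain aluminium sleeve: a tube 54 mm outside diameter, 54 mm long, about 250 g, bore 32 or 25 mm (to be found out), standing on the mat. This point is its centre; z along its axis, either end may be up. Place 4 in the row, counted from the gauge, if present: of the two sleeves listed for a place at most one is there
- sleeve_h_c (a point): plain aluminium sleeve: a tube 54 mm outside diameter, 54 mm long, about 250 g, bore 32 or 25 mm (to be found out), standing on the mat. This point is its centre; z along its axis, either end may be up. Place 4 in the row, counted from the gauge, if present: of the two sleeves listed for a place at most one is there
- knife: the grey-handled utility knife, a bystander: leave it where it is. Origin at its underside
- tape: the roll of tape, a bystander (may be absent): leave it where it is. Origin at its underside
- oil: the white oil bottle, a bystander: leave it where it is. Origin at its underside
- driver: the screwdriver, a bystander: leave it where it is. Origin at its underside
- brush: the brush, a bystander: leave it where it is. Origin at its underside
- spanner: the spanner, a bystander: leave it where it is. Origin at its underside
- mug: the white mug, a bystander: leave it where it is. Origin at its underside

How it is judged:
On the way, in this order (a step that is already met when the one before it is completed fails the run):
1. the scraper is fully home in the holder's slot, lying flat (distance between scraper_tip and slot_end below 0.012 m and angle between the x axis of scraper_tip and the x axis of slot_end, either way round below 0.12 rad and x of scraper_tip in the frame of slot_end above -0.008 m and angle between scraper_tip's own z axis and vertical below 0.12 rad), for 0.2 s.
2. the first sleeve of the row, counted from the gauge, has been tried on the pin: upright over it, and either down on the plate or stopped by the pin's nose and resting on it (((horizontal distance between sleeve_a_c and pin_foot below 0.006 m and angle between the z axis of sleeve_a_c and the z axis of pin_foot, either way round below 0.15 rad and z of sleeve_a_c in the frame of pin_foot below 0.032 m) or (horizontal distance between sleeve_b_c and pin_foot below 0.006 m and angle between the z axis of sleeve_b_c and the z axis of pin_foot, either way round below 0.15 rad and z of sleeve_b_c in the frame of pin_foot below 0.076 m and contact force between sleeve_b and gauge above 0.5 N))), for 0.2 s.
3. the second sleeve of the row, counted from the gauge, has been tried on the pin: upright over it, and either down on the plate or stopped by the pin's nose and resting on it (((horizontal distance between sleeve_c_c and pin_foot below 0.006 m and angle between the z axis of sleeve_c_c and the z axis of pin_foot, either way round below 0.15 rad and z of sleeve_c_c in the frame of pin_foot below 0.076 m and contact force between sleeve_c and gauge above 0.5 N) or (horizontal distance between sleeve_d_c and pin_foot below 0.006 m and angle between the z axis of sleeve_d_c and the z axis of pin_foot, either way round below 0.15 rad and z of sleeve_d_c in the frame of pin_foot below 0.032 m))), for 0.2 s.
4. the third sleeve of the row, counted from the gauge, has been tried on the pin: upright over it, and either down on the plate or stopped by the pin's nose and resting on it (((horizontal distance between sleeve_e_c and pin_foot below 0.006 m and angle between the z axis of sleeve_e_c and the z axis of pin_foot, either way round below 0.15 rad and z of sleeve_e_c in the frame of pin_foot below 0.032 m) or (horizontal distance between sleeve_f_c and pin_foot below 0.006 m and angle between the z axis of sleeve_f_c and the z axis of pin_foot, either way round below 0.15 rad and z of sleeve_f_c in the frame of pin_foot below 0.076 m and contact force between sleeve_f and gauge above 0.5 N))), for 0.2 s.
5. the fourth sleeve of the row, counted from the gauge, has been tried on the pin: upright over it, and either down on the plate or stopped by the pin's nose and resting on it (((horizontal distance between sleeve_g_c and pin_foot below 0.006 m and angle between the z axis of sleeve_g_c and the z axis of pin_foot, either way round below 0.15 rad and z of sleeve_g_c in the frame of pin_foot below 0.076 m and contact force between sleeve_g and gauge above 0.5 N) or (horizontal distance between sleeve_h_c and pin_foot below 0.006 m and angle between the z axis of sleeve_h_c and the z axis of pin_foot, either way round below 0.15 rad and z of sleeve_h_c in the frame of pin_foot below 0.032 m))), for 0.2 s.
At the end, for the whole second after the job is handed in: The scraper lies flat in the holder, blade edge within 8 mm of the slot's end; every sleeve that fits the pin stands upright (within 0.15 rad) in the white tray, every other sleeve is in the cardboard box (standing or lying, centre below 75 mm over the bench), all at rest (all of step 1 and linear speed of each of scraper, sleeve_a, sleeve_b, sleeve_c, sleeve_d, sleeve_e, sleeve_f, sleeve_g, sleeve_h below 0.03 m/s and x of sleeve_a_c in the frame of pass_tray between -0.045 and 0.045 m and y of sleeve_a_c in the frame of pass_tray between -0.145 and 0.145 m and z of each of sleeve_a_c, sleeve_d_c, sleeve_e_c, sleeve_h_c in the frame of pass_tray below 0.038 m and angle between the z axis of each of sleeve_a_c, sleeve_d_c, sleeve_e_c, sleeve_h_c and the z axis of pin_foot, either way round below 0.15 rad and x of sleeve_b_c in the frame of reject_box between -0.045 and 0.045 m and y of sleeve_b_c in the frame of reject_box between -0.145 and 0.145 m and z of each of sleeve_b_c, sleeve_c_c, sleeve_f_c, sleeve_g_c in the frame of reject_box below 0.075 m and x of sleeve_c_c in the frame of reject_box between -0.045 and 0.045 m and y of sleeve_c_c in the frame of reject_box between -0.145 and 0.145 m and x of sleeve_d_c in the frame of pass_tray between -0.045 and 0.045 m and y of sleeve_d_c in the frame of pass_tray between -0.145 and 0.145 m and x of sleeve_e_c in the frame of pass_tray between -0.045 and 0.045 m and y of sleeve_e_c in the frame of pass_tray between -0.145 and 0.145 m and x of sleeve_f_c in the frame of reject_box between -0.045 and 0.045 m and y of sleeve_f_c in the frame of reject_box between -0.145 and 0.145 m and x of sleeve_g_c in the frame of reject_box between -0.045 and 0.045 m and y of sleeve_g_c in the frame of reject_box between -0.145 and 0.145 m and x of sleeve_h_c in the frame of pass_tray between -0.045 and 0.045 m and y of sleeve_h_c in the frame of pass_tray between -0.145 and 0.145 m); the robot touches nothing.
It fails at once if a bystander (knife, tape, oil bottle, screwdriver, brush, spanner or mug) was moved by more than 30 mm (distance of any of knife, tape, oil, driver, brush, spanner, mug from where it was at the start of the episode above 0.03 m).
Of sleeve_a, sleeve_b only 1 to 1 are there at a start; the rules pass over those that are not, and their reading is None.
Of sleeve_c, sleeve_d only 1 to 1 are there at a start; the rules pass over those that are not, and their reading is None.
Of sleeve_e, sleeve_f only 1 to 1 are there at a start; the rules pass over those that are not, and their reading is None.
Of sleeve_g, sleeve_h, tape only 1 to 1 are there at a start; the rules pass over those that are not, and their reading is None.
At some moment in a run one of sleeve_a, sleeve_b, sleeve_c, sleeve_d, sleeve_e, sleeve_f, sleeve_g, sleeve_h may be knocked a few centimetres aside while the robot is not near it.
Once in a run the grip may slacken for a moment while it holds something.
It also fails if it takes over 208 s, if anything falls off the work surface, if the arm or the gripper's body presses on something with over 40 N, if the wrist force passes 120 N, or if a joint passes its speed limit or range.

## Robot

A 7-joint arm with a two-finger parallel gripper is mounted at the origin on the work surface. World frame = base frame: x ahead of the robot, y to its left, z up, the work surface at z = 0. Lengths are in m, angles in rad, forces in N, time in s.
With the tool pointing down it reaches from about 0.4 to 0.85 m from the base axis. Payload 10.4 kg.
Tool frame: the origin (TCP) lies on the front face of the gripper's body, between the roots of the fingers; the fingertips stand 70 mm ahead of it and the grasp point (between the pads) lies 51 mm ahead of it (grasp_offset is the distance from the TCP to the grasp point, in m); z points along the fingers, y is the direction in which the jaws open and shut (so a half turn about z gives the same grasp; the last joint's range is limited). The gripper opens to 87 mm and grips with 3 to 60 N. Pads are 19 mm wide; open, the fingers measure 117 mm over their backs; the gripper's body (75 mm by 190 mm) begins 51 mm behind the grasp point.
Start: joints at [1.247, 0.332, -0.065, 1.46, 0.022, 1.35, -0.088], TCP at [0.185, -0.597, 0.292] pointing down, gripper open.
Joint ranges: [-2.6, 2.6], [-0.5, 2.12], [-1.47, 1.34], [0.16, 2.42], [-1.27, 4.41], [0.06, 2.06], [-2.6, 2.6]. Speed limits (rad/s): [2.22, 2.22, 2.79, 2.79, 3.14, 3.14, 3.14].

## Interface

Orientations are given as a unit quaternion [x, y, z, w].
In Python, from bench import * gives the robot as it stands. The module is installed in compiled form; this text tells all that it offers.
- The arm moves only by the tool arm_command, never from a script. Its argument "commands" is a list of rows, each a list of 3 entries, a list of its own where there are three numbers: the opening in per cent of the stroke, from 0 (shut) to 100 (fully open), then the shift along the tool's x, y, z in m, then the turn, a rotation vector about the tool's x, y, z in rad. A call has exactly 10 rows; each row is the pose to reach, as a shift and turn from the pose commanded when the call began, along the tool's axes at that moment; what a row does not reach only later rows make up. A row lasts 1/12 s, in which the tool goes at most 41.7 mm and 7.16 degrees, less where a joint would pass 70% of its speed; a pose out of reach is approached as far as the arm can. A call with a gripper value outside its range is refused whole. The fingers move at their own pace and stop on an object; "squeeze" is the grip in N (left out, the last holds). Time passes only in rows, so rows that repeat a pose let the fingers close, or fill a call up. It gives the time, the measured TCP pose, the force and the opening at its end, in the units of the state.
- read_state(): the state, without advancing time (a new reading comes with each control period).
- camera(name): name is "scene" or "top" or "wrist"; returns a dict with "pixels" (420x560x3 uint8, red, green, blue), "fx", "fy", "cx", "cy" (pixels), "rvec" (rotation vector, rad) and "tvec" (3), from world to camera coordinates, as OpenCV has them; the wrist camera has in their place "mount" (4x4, takes a point from camera to tool coordinates, whose origin is the TCP and whose axes are the flange's). Camera axes: x right, y down, z forward; pixel columns grow to the right and rows downward; lengths in m; the calibration is good to about 2 mm. A picture is of the moment at which its call begins: read the wrist's pose just before it. There is no depth.
- close_job(): hands the job in, once; it reports no verdict.
The state is a dict: "time": time; "joint_positions": joint angles; "joint_vel": joint speeds; "joint_torque": joint torques, N m; "ee_pos": TCP position; "eef_rot": TCP orientation; "ft_force": force on the tool from outside, world axes, zero at the start; "torque": the same for the moment, N m; "width": finger opening in m.
Only numpy, scipy, OpenCV 4.12 (cv2) and the standard library are available. Lean on these libraries where they do the work, as an engineer would, in place of code of your own. Each camera call takes 0.05 s, during which the arm holds its last target.

## Working session

There is one attempt and no reset: what is moved stays moved. The work goes in short steps, Python scripts to look and compute and a tool call to move; the robot and the scene stay as the last step left them, time stands still between calls to the robot, and variables do not carry over. Pictures are saved under pics/ and viewed, and the job is handed in when it is done.

Besides the shell and the picture viewer there is one more tool, called after "Request:" as name(argument=value, ...), one argument or row to a line, values as JSON. arm_command: Moves the arm, as the interface text tells. Its arguments: {"type":"object","properties":{"commands":{"type":"array","items":{"type":"array"}},"squeeze":{"type":"number"}},"required":["commands"]}

```bash
mkdir -p pics; ls; python3 - <<'E'
from bench import *
import cv2,numpy as np
s=read_state();print({k:np.round(v,4).tolist() for k,v in s.items()})
for n in("scene","top","wrist"):
    c=camera(n);cv2.imwrite(f"pics/{n}0.png",c["pixels"][:,:,::-1])
    print(n,{k:np.round(v,4).tolist() for k,v in c.items() if k!="pixels"})
E
```

```text
pics
{'time': 0.0, 'joint_positions': [1.2474, 0.3329, -0.0647, 1.461, 0.0216, 1.3499, -0.0885], 'joint_vel': [-0.0013, 0.0004, 0.002, -0.0011, -0.0003, -0.0019, 0.0006], 'joint_torque': [0.0001, -62.3265, 0.0247, -38.9908, -0.0614, 0.0398, 0.0001], 'ee_pos': [0.1851, -0.5967, 0.2914], 'eef_rot': [0.9887, 0.1499, -0.0001, -0.0007], 'ft_force': [0.9513, -0.1744, 0.3514], 'torque': [0.031, -0.0057, 0.0544], 'width': 0.087}
scene {'fx': 392.1634, 'fy': 392.1634, 'cx': 279.2201, 'cy': 214.2057, 'rvec': [2.2289, 0.6499, -0.3113], 'tvec': [-0.4896, -0.1368, 1.3845]}
top {'fx': 424.4747, 'fy': 424.4747, 'cx': 283.3837, 'cy': 205.8308, 'rvec': [2.1259, -2.1402, 0.1795], 'tvec': [0.0513, 0.5636, 1.1495]}
wrist {'fx': 309.8108, 'fy': 309.8108, 'cx': 287.5446, 'cy': 211.0829, 'mount': [[0.0004, -0.9624, -0.2718, 0.0745], [1.0, 0.0004, -0.0, 0.0005], [0.0001, -0.2718, 0.9624, -0.0913], [0.0, 0.0, 0.0, 1.0]]}
```

View pics/scene0.png

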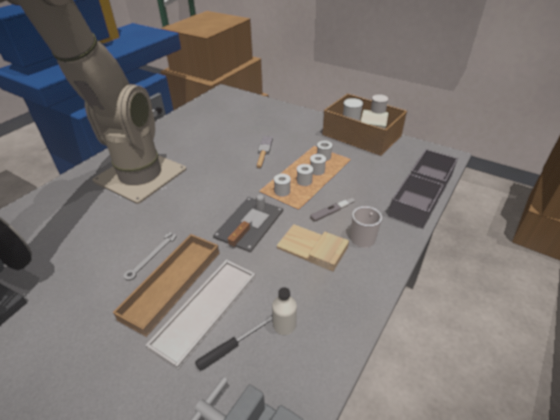

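View pics/top0.png

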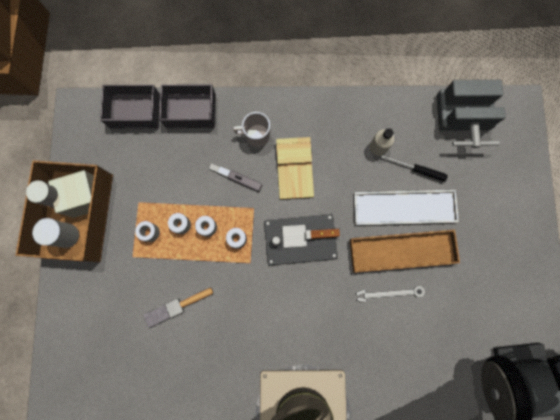

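View pics/wrist0.png

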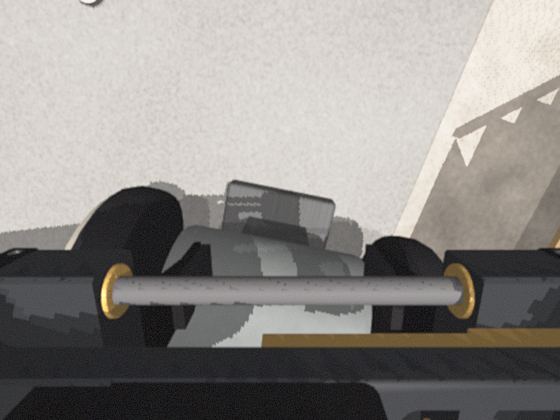

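The scene view shows the gauge with the scraper on it at (248,222), the holder at (313,245) with its roof block on the far side, and four sleeves on the mat at (282–325, 150–185). In the top view the sleeves are at (235,238), (205,226), (177,223) and (146,231). The pin is at (276,241), the white tray at (405,208) and the box at (405,252).

```bash
cat > h.py <<'E'
from bench import *
import cv2,numpy as np
from scipy.spatial.transform import Rotation as R
def cam(n):
    s=read_state();c=camera(n)
    if n=="wrist":
        T=np.eye(4);T[:3,:3]=R.from_quat(s["eef_rot"]).as_matrix();T[:3,3]=s["ee_pos"]
        c["T"]=T@np.array(c["mount"])
    else:
        Rm=R.from_rotvec(np.ravel(c["rvec"])).as_matrix();T=np.eye(4);T[:3,:3]=Rm.T;T[:3,3]=-Rm.T@np.ravel(c["tvec"]);c["T"]=T
    c["img"]=np.ascontiguousarray(c["pixels"][:,:,::-1]);return c
def toplane(c,uv,z):
    uv=np.atleast_2d(np.float64(uv));d=np.c_[(uv[:,0]-c["cx"])/c["fx"],(uv[:,1]-c["cy"])/c["fy"],np.ones(len(uv))]
    d=d@c["T"][:3,:3].T;o=c["T"][:3,3];return o+d*((z-o[2])/d[:,2])[:,None]
def proj(c,P):
    P=np.atleast_2d(P);q=(P-c["T"][:3,3])@c["T"][:3,:3]
    return np.c_[q[:,0]/q[:,2]*c["fx"]+c["cx"],q[:,1]/q[:,2]*c["fy"]+c["cy"]]
def save(c,name,crop=None,k=1):
    i=c["img"]
    if crop: x0,y0,x1,y1=crop;i=i[y0:y1,x0:x1]
    cv2.imwrite(f"pics/{name}.png",cv2.resize(i,None,fx=k,fy=k,interpolation=cv2.INTER_CUBIC))
def go(grasp,yaw,s=None):
    """grasp point world, yaw of tool x axis (tool down) -> shift, turn in tool axes; yaw mod pi nearest"""
    s=s or read_state();R0=R.from_quat(s["eef_rot"])
    cur=R0.as_matrix();cy=np.arctan2(cur[1,0],cur[0,0])
    yaw=cy+(yaw-cy+np.pi/2)%np.pi-np.pi/2
    Rt=R.from_matrix(np.array([[np.cos(yaw),np.sin(yaw),0],[np.sin(yaw),-np.cos(yaw),0],[0,0,-1]]))
    p=np.array(grasp)+[0,0,.051]
    print("yaw now %.3f to %.3f"%(cy,yaw),"shift",np.round(R0.inv().apply(p-s["ee_pos"]),4).tolist(),"turn",np.round((R0.inv()*Rt).as_rotvec(),4).tolist(),"j1,j7",np.round(np.array(s["joint_positions"])[[0,6]],2))
E
python3 - <<'E'
from h import *
c=cam("top");save(c,"topA",(120,120,470,280),2.28)
for n,p,z in [("s1",(235,236),.058),("s2",(205,225),.058),("s3",(177,222),.058),("s4",(146,229),.058),("pin",(276,241),.057),("blade",(293,236),.016),("hand",(325,234),.038),("holder",(295,168),.02),("tray",(405,208),.018),("box",(405,252),.036),("mat",(195,233),.004),("gauge",(300,240),.012)]:
    print(n,np.round(toplane(c,p,z)[0],3))
print(c["T"][:3,3])
E
```

```text
s1 [0.479 0.182 0.058]
s2 [0.51  0.265 0.058]
s3 [0.519 0.343 0.058]
s4 [0.5   0.429 0.058]
pin [0.464 0.069 0.057]
blade [0.482 0.021 0.016]
hand [ 0.484 -0.069  0.038]
holder [0.681 0.013 0.02 ]
tray [ 0.56  -0.304  0.018]
box [ 0.433 -0.292  0.036]
mat [0.493 0.304 0.004]
gauge [0.47  0.001 0.012]
[0.36306312 0.04739537 1.22788013]
```

View pics/topA.png

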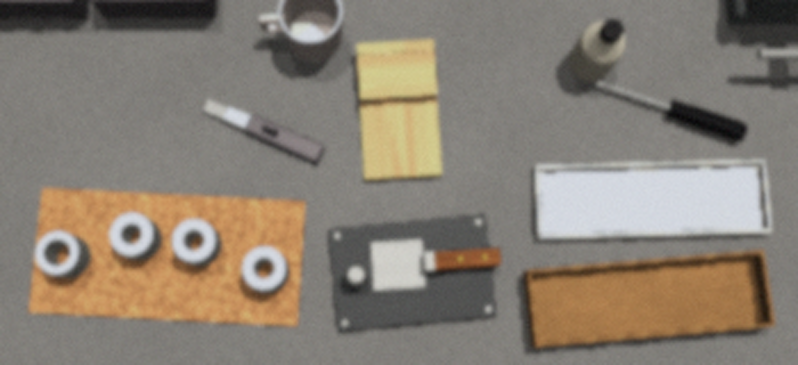

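```bash
python3 - <<'E'
from h import *
go((.46,-.05,.22),np.pi/2)
E
```

```text
yaw now 0.301 to 1.571 shift [0.4245, -0.4408, 0.0211] turn [-0.0007, -0.0005, -1.27] j1,j7 [ 1.25 -0.09]
```

Request:
arm_command(
  commands=[
    [100,[0.04,-0.04,0],[0,0,-0.12]],
    [100,[0.07,-0.075,0],[0,0,-0.24]],
    [100,[0.1,-0.1,0],[0,0,-0.36]],
    [100,[0.125,-0.13,0],[0,0,-0.48]],
    [100,[0.15,-0.155,0],[0,0,-0.6]],
    [100,[0.18,-0.185,0],[0,0,-0.72]],
    [100,[0.205,-0.21,0.01],[0,0,-0.84]],
    [100,[0.23,-0.24,0.01],[0,0,-0.96]],
    [100,[0.26,-0.27,0.01],[0,0,-1.08]],
    [100,[0.28,-0.29,0.01],[0,0,-1.2]],
  ],
)

```text
time: 1.03
ee_pos: [0.3677, -0.2335, 0.2823]
eef_rot: [0.729, 0.685, -0.0, 0.0]
ft_force: [-0.0, -1.1, -0.1]
width: 0.0868
```

```bash
python3 - <<'E'
from h import *
go((.46,-.05,.22),np.pi/2)
E
```

```text
yaw now 1.509 to 1.571 shift [0.1888, 0.0808, 0.0113] turn [0.0001, 0.0002, -0.0616] j1,j7 [0.94 0.43]
```

Request:
arm_command(
  commands=[
    [100,[0.03,0.013,0.005],[0,0,-0.06]],
    [100,[0.06,0.026,0.011],[0,0,-0.062]],
    [100,[0.095,0.04,0.011],[0,0,-0.062]],
    [100,[0.13,0.055,0.011],[0,0,-0.062]],
    [100,[0.16,0.068,0.011],[0,0,-0.062]],
    [100,[0.189,0.081,0.011],[0,0,-0.062]],
    [100,[0.189,0.081,0.011],[0,0,-0.062]],
    [100,[0.189,0.081,0.011],[0,0,-0.062]],
    [100,[0.189,0.081,0.011],[0,0,-0.062]],
    [100,[0.189,0.081,0.011],[0,0,-0.062]],
  ],
)

```text
time: 1.87
ee_pos: [0.4603, -0.0553, 0.2711]
eef_rot: [0.711, 0.704, -0.0, 0.0]
ft_force: [0.1, -1.1, -0.5]
width: 0.0871
```

```bash
python3 - <<'E'
from h import *
c=cam("wrist");save(c,"w1",None,1.4);np.save("w1.npy",c,allow_pickle=True);print(c["T"])
c=cam("top");save(c,"top1",(180,100,480,300),2.6)
E
```

```text
[[ 9.99955604e-01 -8.95978846e-03 -2.91765034e-03  4.61274684e-01]
 [-9.41562408e-03 -9.62223174e-01 -2.72099081e-01  1.87205806e-02]
 [-3.69480562e-04  2.72114473e-01 -9.62264817e-01  3.62349233e-01]
 [ 0.00000000e+00  0.00000000e+00  0.00000000e+00  1.00000000e+00]]
```

View pics/w1.png

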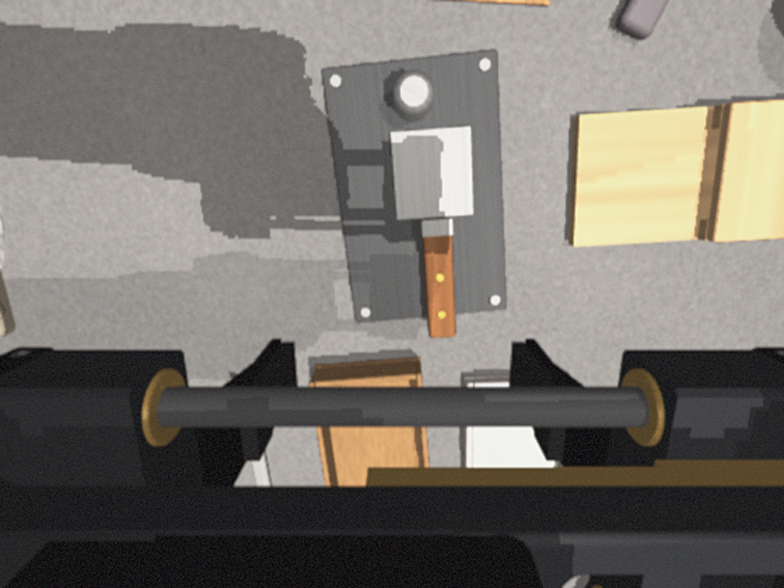

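```bash
python3 - <<'E'
from h import *
c=np.load("w1.npy",allow_pickle=True).item()
px=lambda L:np.array(L,float)/1.4
q=toplane(c,px([(390,133),(470,127),(398,219),(472,215)]),.016)
print("blade",np.round(q,4).tolist()); f=(q[0]+q[1])/2;b=(q[2]+q[3])/2
print("front mid",f,"back",b,"yaw",np.arctan2(*(f-b)[[1,0]]), "len",np.linalg.norm(f-b),np.linalg.norm(q[0]-q[1]))
hsv=cv2.cvtColor(c["img"],cv2.COLOR_BGR2HSV)
m=((hsv[...,0]<14)&(hsv[...,1]>110)&(hsv[...,2]>40)).astype(np.uint8);m[:155]=0;m[245:]=0;m[:,:290]=0;m[:,340:]=0
ys,xs=np.nonzero(m);print(len(xs),xs.min(),xs.max(),ys.min(),ys.max())
r=cv2.minAreaRect(np.c_[xs,ys].astype(np.float32));bp=cv2.boxPoints(r);print(bp)
for z in(.038,.030):print("handle z",z,np.round(toplane(c,bp,z),4).tolist())
h=toplane(c,px([(437,237),(442,334)]),.037);print("hand axis",h,np.arctan2(*(h[0]-h[1])[[1,0]]))
print("pin top",toplane(c,px([413,92]),.057))
print("plate corners",np.round(toplane(c,px([(323,69),(497,50),(506,309),(356,322)]),.012),4).tolist())
print("holder ledge edge",np.round(toplane(c,px([(577,115),(573,244),(697,242),(704,107)]),.012),4).tolist())
print("roof front edge",np.round(toplane(c,px([(728,104),(716,241)]),.031),4).tolist())
E
```

```text
blade [[0.452, 0.0476, 0.016], [0.5119, 0.0512, 0.016], [0.4572, -0.0163, 0.016], [0.5156, -0.0138, 0.016]]
front mid [0.4819335  0.04941574 0.016     ] back [ 0.48639926 -0.01504754  0.016     ] yaw 1.6399617256044667 len 0.06461778013431452 0.059994207889321395
1292 302 324 169 240
[[301.7072  169.55876]
 [321.98352 168.6371 ]
 [325.20825 239.58144]
 [304.93195 240.5031 ]]
handle z 0.038 [[0.4756, -0.0279, 0.038], [0.4968, -0.0271, 0.038], [0.502, -0.1065, 0.038], [0.4794, -0.1074, 0.038]]
handle z 0.03 [[0.4759, -0.0291, 0.03], [0.4977, -0.0283, 0.03], [0.5031, -0.1096, 0.03], [0.4799, -0.1105, 0.03]]
hand axis [[ 0.48657468 -0.02786088  0.037     ]
 [ 0.49151843 -0.10554732  0.037     ]] 1.6343478074511546
pin top [[0.46837637 0.06891371 0.057     ]]
plate corners [[0.4036, 0.0924, 0.012], [0.5303, 0.1036, 0.012], [0.5477, -0.093, 0.012], [0.4202, -0.1035, 0.012]]
holder ledge edge [[0.5925, 0.0593, 0.012], [0.599, -0.0382, 0.012], [0.6994, -0.0375, 0.012], [0.6869, 0.064, 0.012]]
roof front edge [[0.6912, 0.0633, 0.031], [0.7009, -0.0338, 0.031]]
```

```bash
python3 - <<'E'
from h import *
c=cam("top")
hsv=cv2.cvtColor(c["img"],cv2.COLOR_BGR2HSV)
m=((hsv[...,0]>17)&(hsv[...,0]<32)&(hsv[...,1]>70)&(hsv[...,2]>90)).astype(np.uint8)
m[:120]=0;m[215:]=0;m[:,:265]=0;m[:,330:]=0
m=cv2.morphologyEx(m,cv2.MORPH_OPEN,np.ones((3,3)))
for lo,hi,z in[(120,160,.031),(168,215,.012)]:
    ys,xs=np.nonzero(m[lo:hi]);r=cv2.minAreaRect(np.c_[xs,ys+lo].astype(np.float32));b=toplane(c,cv2.boxPoints(r),z)
    e=sorted([(np.linalg.norm(b[i]-b[i-1]),i) for i in range(4)]);print(np.round(b,4).tolist(),"ctr",b.mean(0),[(round(l,4),round(np.arctan2(*(b[i]-b[i-1])[[1,0]]),3)) for l,i in e])
go((.4882,-.0444,.10),1.637)
E
```

```text
[[0.7723, 0.0679, 0.031], [0.7716, -0.035, 0.031], [0.7047, -0.0338, 0.031], [0.7054, 0.0682, 0.031]] ctr [0.73850143 0.01682551 0.031     ] [(np.float64(0.0669), np.float64(3.124)), (np.float64(0.0669), np.float64(-0.004)), (np.float64(0.102), np.float64(1.564)), (np.float64(0.1029), np.float64(-1.578))]
[[0.6834, 0.0627, 0.012], [0.6826, -0.0405, 0.012], [0.5926, -0.0389, 0.012], [0.5933, 0.0631, 0.012]] ctr [0.63796503 0.01160088 0.012     ] [(np.float64(0.0901), np.float64(3.123)), (np.float64(0.0901), np.float64(-0.004)), (np.float64(0.102), np.float64(1.564)), (np.float64(0.1033), np.float64(-1.578))]
yaw now 1.561 to 1.637 shift [0.011, 0.0277, 0.1202] turn [-0.0, 0.0004, -0.076] j1,j7 [0.72 0.  ]
```

Request:
arm_command(
  commands=[
    [100,[0.002,0.005,0.02],[0,0,-0.02]],
    [100,[0.005,0.012,0.04],[0,0,-0.04]],
    [100,[0.008,0.02,0.065],[0,0,-0.06]],
    [100,[0.011,0.028,0.09],[0,0,-0.076]],
    [100,[0.011,0.028,0.11],[0,0,-0.076]],
    [100,[0.011,0.028,0.12],[0,0,-0.076]],
    [100,[0.011,0.028,0.12],[0,0,-0.076]],
    [100,[0.011,0.028,0.12],[0,0,-0.076]],
    [100,[0.011,0.028,0.12],[0,0,-0.076]],
    [100,[0.011,0.028,0.12],[0,0,-0.076]],
  ],
)

```text
time: 2.85
ee_pos: [0.4894, -0.0436, 0.1526]
eef_rot: [0.683, 0.731, 0.0, 0.001]
ft_force: [-0.6, -0.1, -0.4]
width: 0.0867
```

```bash
python3 - <<'E'
from h import *
c=cam("wrist");save(c,"w2");go((.4882,-.0444,.034),1.637)
E
```

```text
yaw now 1.638 to 1.637 shift [-0.0006, -0.0014, 0.0675] turn [0.002, 0.001, 0.0014] j1,j7 [ 0.64 -0.08]
```

View pics/w2.png

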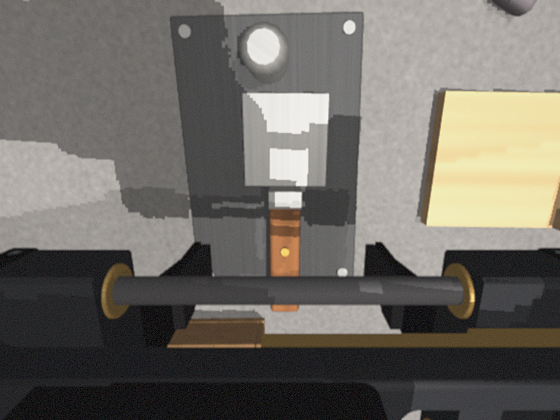

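The gripper is centred over the wooden handle, with the handle at (285,260) between the fingers at (190,290) and (385,290). I'll descend and grip.

Request:
arm_command(
  commands=[
    [60,[0,-0.001,0.02],[0,0,0]],
    [55,[0,-0.001,0.04],[0,0,0]],
    [55,[0,-0.001,0.055],[0,0,0]],
    [55,[0,-0.001,0.063],[0,0,0]],
    [55,[0,-0.001,0.067],[0,0,0]],
    [55,[0,-0.001,0.067],[0,0,0]],
    [0,[0,-0.001,0.067],[0,0,0]],
    [0,[0,-0.001,0.067],[0,0,0]],
    [0,[0,-0.001,0.067],[0,0,0]],
    [0,[0,-0.001,0.067],[0,0,0]],
  ],
  squeeze=40,
)

```text
time: 3.73
ee_pos: [0.4882, -0.0435, 0.0849]
eef_rot: [0.683, 0.731, 0.0, 0.001]
ft_force: [-0.4, -0.4, 0.2]
width: 0.0291
```

Request:
arm_command(
  commands=[
    [0,[0,0,0],[0,0,0]],
    [0,[0,0,0],[0,0,0]],
    [0,[0,0,0],[0,0,0]],
    [0,[0,0,-0.005],[0,0,0]],
    [0,[0,0,-0.015],[0,0,0]],
    [0,[0,0,-0.03],[0,0,0]],
    [0,[0,0,-0.06],[0,0,0]],
    [0,[0,0,-0.09],[0,0,0]],
    [0,[0,0,-0.1],[0,0,0]],
    [0,[0,0,-0.1],[0,0,0]],
  ],
)

```text
time: 4.57
ee_pos: [0.4892, -0.0434, 0.1874]
eef_rot: [0.683, 0.731, 0.001, 0.002]
ft_force: [0.1, -0.1, -1.0]
width: 0.0214
```

```bash
python3 - <<'E'
from h import *
c=cam("wrist");save(c,"w3");go((.57,-.05,.134),.07)
E
```

```text
yaw now 1.639 to 0.070 shift [-0.0119, 0.0811, 0.0005] turn [0.0028, -0.0008, 1.5685] j1,j7 [ 0.66 -0.05]
```

View pics/w3.png

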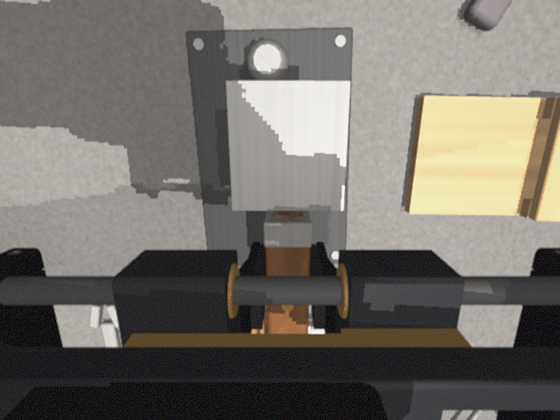

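Request:
arm_command(
  commands=[
    [0,[0.003,0.006,0],[0,0,0.08]],
    [0,[0.007,0.013,0],[0,0,0.2]],
    [0,[0.012,0.022,0],[0,0,0.32]],
    [0,[0.017,0.03,0],[0,0,0.44]],
    [0,[0.021,0.04,0],[0,0,0.56]],
    [0,[0.026,0.048,0],[0,0,0.68]],
    [0,[0.03,0.056,0],[0,0,0.8]],
    [0,[0.034,0.064,0],[0,0,0.92]],
    [0,[0.038,0.072,0],[0,0,1.04]],
    [0,[0.044,0.084,0],[0,0,1.16]],
  ],
)

```text
time: 5.45
ee_pos: [0.5677, 0.0059, 0.1821]
eef_rot: [0.972, 0.234, -0.002, -0.0]
ft_force: [0.5, -0.3, -1.4]
width: 0.0216
```

```bash
python3 - <<'E'
from h import *
go((.57,.007,.134),.07)
E
```

```text
yaw now 0.473 to 0.070 shift [0.0025, 0.0, -0.0029] turn [-0.0004, 0.0036, 0.4025] j1,j7 [ 0.38 -1.34]
```

Request:
arm_command(
  commands=[
    [0,[0,0,0],[0,0,0.1]],
    [0,[0,0,0],[0,0,0.2]],
    [0,[0,0,0],[0,0,0.3]],
    [0,[0.0025,0,-0.003],[0,0.0036,0.38]],
    [0,[0.0025,0,-0.003],[0,0.0036,0.402]],
    [0,[0.0025,0,-0.003],[0,0.0036,0.402]],
    [0,[0.0025,0,-0.003],[0,0.0036,0.402]],
    [0,[0.0025,0,-0.003],[0,0.0036,0.402]],
    [0,[0.0025,0,-0.003],[0,0.0036,0.402]],
    [0,[0.0025,0,-0.003],[0,0.0036,0.402]],
  ],
)

```text
time: 6.28
ee_pos: [0.5707, 0.0072, 0.187]
eef_rot: [0.999, 0.039, 0.002, -0.0]
ft_force: [0.4, 0.1, -0.4]
width: 0.0218
```

```bash
python3 - <<'E'
from h import *
c=cam("wrist");save(c,"w4",None,1.4);np.save("w4.npy",c,allow_pickle=True);go((.57,.007,.134),.07)
E
```

```text
yaw now 0.077 to 0.070 shift [-0.0008, 0.0001, 0.0021] turn [-0.0006, -0.0033, 0.0073] j1,j7 [ 0.33 -1.72]
```

View pics/w4.png

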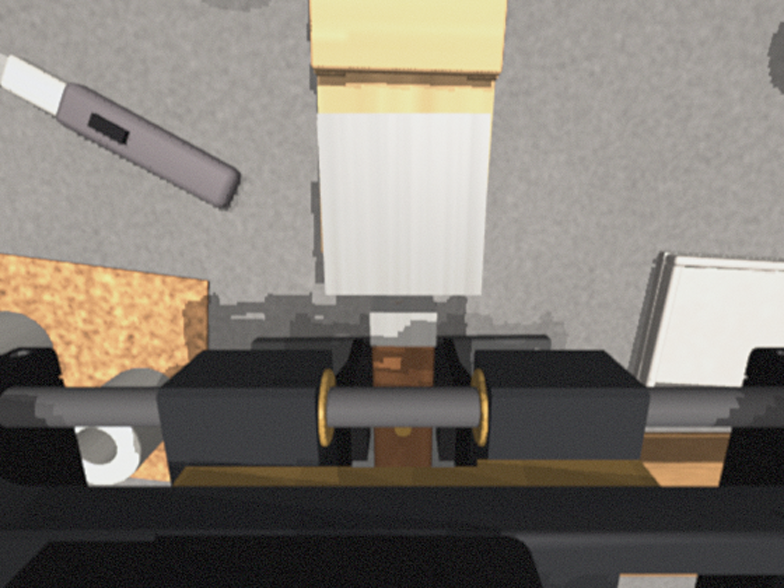

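```bash
python3 - <<'E'
from h import *
c=np.load("w4.npy",allow_pickle=True).item()
px=lambda L:np.array(L,float)/1.4
gz=c["T"][2,3]
q=toplane(c,px([(317,114),(493,112),(325,294),(482,294)]),.136-.018)
f=(q[0]+q[1])/2;b=(q[2]+q[3])/2
print(np.round(q,4).tolist(),"tip",f,"yaw",np.arctan2(*(f-b)[[1,0]]),np.arctan2(*(q[0]-q[1])[[1,0]])-np.pi/2,np.linalg.norm(f-b),np.linalg.norm(q[0]-q[1]))
r=toplane(c,px([(310,68),(503,75),(310,2),(506,2)]),.031);print(np.round(r,4).tolist(),"width",np.linalg.norm(r[0]-r[1]),"mid",(r[0]+r[1])/2,"yaws",[np.arctan2(*v[[1,0]]) for v in (r[2]-r[0],r[3]-r[1])],np.arctan2(*(r[0]-r[1])[[1,0]])-np.pi/2)
E
```

```text
[[0.6626, 0.0435, 0.118], [0.6679, -0.0168, 0.118], [0.5985, 0.0388, 0.118], [0.6032, -0.0213, 0.118]] tip [0.66522318 0.01336039 0.118     ] yaw 0.07075281804700151 0.08835039259195732 0.06456909216308593 0.06053696657363794
[[0.694, 0.0645, 0.031], [0.6985, -0.0354, 0.031], [0.7238, 0.0651, 0.031], [0.7314, -0.0323, 0.031]] width 0.1000252356340246 mid [0.69624264 0.01453263 0.031     ] yaws [np.float64(0.02061350494881908), np.float64(0.0948991205227163)] 0.04483088371447508
```

```bash
python3 - <<'E'
from h import *
go((.575,.0082,.036),.06)
E
```

```text
yaw now 0.077 to 0.060 shift [0.004, -0.0006, 0.1001] turn [-0.0006, -0.0033, 0.0173] j1,j7 [ 0.33 -1.72]
```

Request:
arm_command(
  commands=[
    [0,[0.004,-0.0005,0.02],[0,-0.003,0.017]],
    [0,[0.004,-0.0005,0.05],[0,-0.003,0.017]],
    [0,[0.004,-0.0005,0.075],[0,-0.003,0.017]],
    [0,[0.004,-0.0005,0.09],[0,-0.003,0.017]],
    [0,[0.004,-0.0005,0.097],[0,-0.003,0.017]],
    [0,[0.004,-0.0005,0.1],[0,-0.003,0.017]],
    [0,[0.004,-0.0005,0.1],[0,-0.003,0.017]],
    [0,[0.004,-0.0005,0.1],[0,-0.003,0.017]],
    [0,[0.004,-0.0005,0.1],[0,-0.003,0.017]],
    [0,[0.004,-0.0005,0.1],[0,-0.003,0.017]],
  ],
)

```text
time: 7.17
ee_pos: [0.5757, 0.0082, 0.0883]
eef_rot: [1.0, 0.03, 0.001, -0.0]
ft_force: [1.1, -0.5, -1.9]
width: 0.0215
```

```bash
python3 - <<'E'
from h import *
c=cam("wrist");save(c,"w5",None,1.4);go((.575,.0082,.036),.06);go((.6625,.0135,.036),.06)
c=cam("scene");save(c,"s5",(230,170,400,300),4)
E
```

```text
yaw now 0.060 to 0.060 shift [-0.0006, -0.0001, 0.0011] turn [-0.0005, -0.0019, -0.0003] j1,j7 [ 0.29 -1.79]
yaw now 0.060 to 0.060 shift [0.0871, -0.0001, 0.0013] turn [-0.0005, -0.0019, -0.0003] j1,j7 [ 0.29 -1.79]
```

View pics/w5.png

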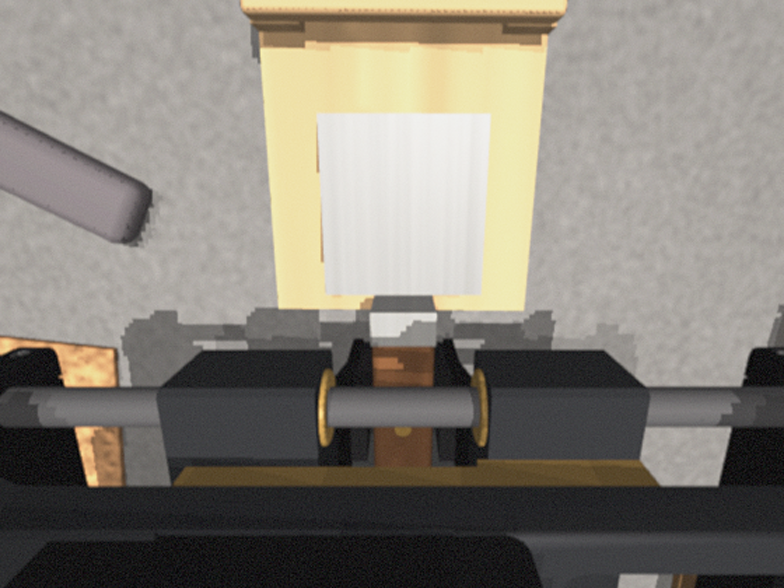

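View pics/s5.png

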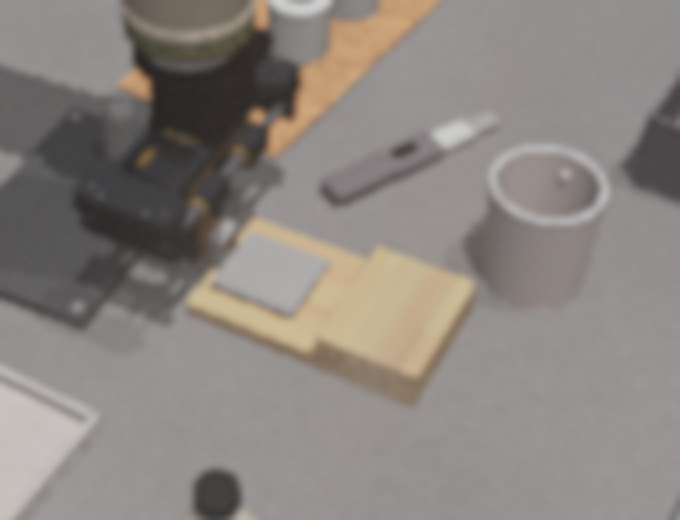

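Request:
arm_command(
  commands=[
    [0,[0.01,0,0.001],[0,0,0]],
    [0,[0.02,0,0.001],[0,0,0]],
    [0,[0.03,0,0.001],[0,0,0]],
    [0,[0.04,0,0.001],[0,0,0]],
    [0,[0.05,0,0.001],[0,0,0]],
    [0,[0.06,0,0.001],[0,0,0]],
    [0,[0.07,0,0.001],[0,0,0]],
    [0,[0.077,0,0.001],[0,0,0]],
    [0,[0.08,0,0.001],[0,0,0]],
    [0,[0.082,0,0.001],[0,0,0]],
  ],
)

```text
time: 8.1
ee_pos: [0.6572, 0.0132, 0.0863]
eef_rot: [1.0, 0.03, 0.0, -0.0]
ft_force: [1.2, 0.2, -1.4]
width: 0.0216
```

Request:
arm_command(
  commands=[
    [0,[0.001,0,0],[0,0,0]],
    [0,[0.002,0,0],[0,0,0]],
    [0,[0.003,0,0],[0,0,0]],
    [0,[0.004,0,0],[0,0,0]],
    [0,[0.005,0,0],[0,0,0]],
    [0,[0.005,0,0],[0,0,0]],
    [0,[0.005,0,0],[0,0,0]],
    [0,[0.005,0,0],[0,0,0]],
    [0,[0.005,0,0],[0,0,0]],
    [0,[0.005,0,0],[0,0,0]],
  ],
)

```text
time: 8.93
ee_pos: [0.662, 0.0134, 0.0863]
eef_rot: [1.0, 0.03, 0.0, -0.0]
ft_force: [-0.1, -1.0, -1.8]
width: 0.0214
```

```bash
python3 - <<'E'
from h import *
go((.6625,.0135,.034),.06)
c=cam("wrist");save(c,"w6",None,1.4)
E
```

```text
yaw now 0.060 to 0.060 shift [0.0005, -0.0001, 0.0013] turn [-0.0007, -0.0005, -0.0002] j1,j7 [ 0.23 -1.79]
```

View pics/w6.png

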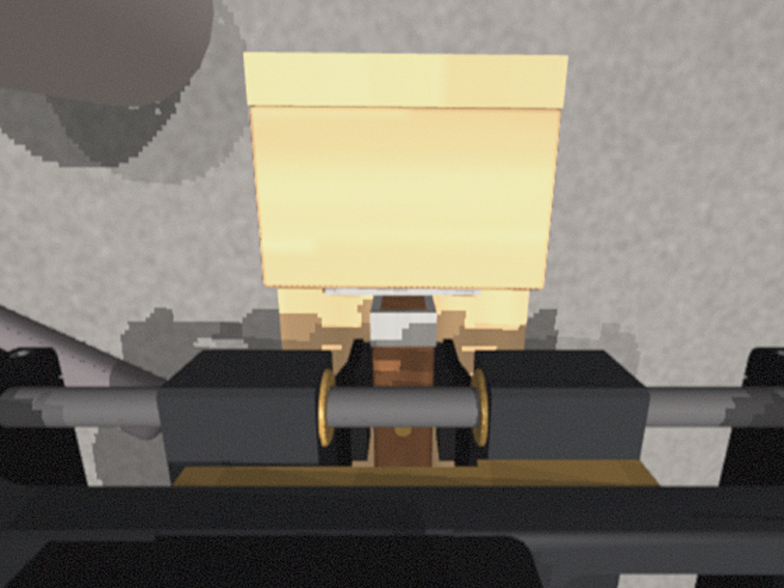

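Request:
arm_command(
  commands=[
    [0,[0.001,0,0.001],[0,0,0]],
    [0,[0.002,0,0.001],[0,0,0]],
    [0,[0.003,0,0.001],[0,0,0]],
    [0,[0.003,0,0.001],[0,0,0]],
    [0,[0.003,0,0.001],[0,0,0]],
    [0,[0.003,0,0.001],[0,0,0]],
    [0,[0.003,0,0.001],[0,0,0]],
    [0,[0.003,0,0.001],[0,0,0]],
    [0,[0.003,0,0.001],[0,0,0]],
    [0,[0.003,0,0.001],[0,0,0]],
  ],
)

```text
time: 9.82
ee_pos: [0.6628, 0.0136, 0.0847]
eef_rot: [1.0, 0.03, -0.003, -0.0]
ft_force: [-13.1, -0.4, 6.1]
width: 0.0216
```

Contact at 13 N, so the blade is against the end wall. I'll release and rise.

Request:
arm_command(
  commands=[
    [40,[0,0,0],[0,0,0]],
    [40,[0,0,0],[0,0,0]],
    [40,[0,0,0],[0,0,0]],
    [40,[0,0,0],[0,0,0]],
    [40,[0,0,-0.005],[0,0,0]],
    [50,[0,0,-0.02],[0,0,0]],
    [60,[0,0,-0.05],[0,0,0]],
    [80,[0,0,-0.08],[0,0,0]],
    [100,[0,0,-0.11],[0,0,0]],
    [100,[0,0,-0.14],[0,0,0]],
  ],
)

```text
time: 10.65
ee_pos: [0.6649, 0.0136, 0.2285]
eef_rot: [1.0, 0.03, 0.001, -0.0]
ft_force: [0.8, 0.1, -0.5]
width: 0.0597
```

```bash
python3 - <<'E'
from h import *
c=cam("wrist");save(c,"w7",None,1.4);np.save("w7.npy",c,allow_pickle=True)
go((.48,.08,.25),1.57)
E
```

```text
yaw now 0.060 to 1.570 shift [-0.1821, -0.0771, -0.0673] turn [0.0075, -0.009, -1.5101] j1,j7 [ 0.25 -1.75]
```

View pics/w7.png

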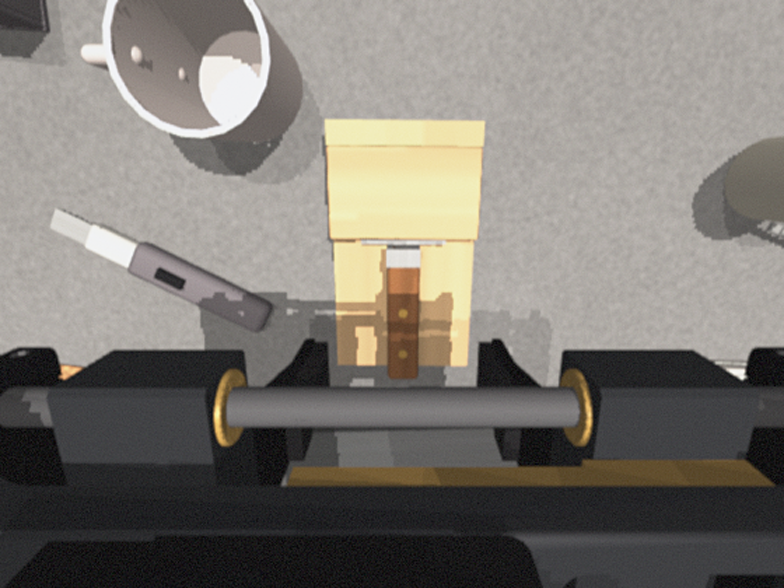

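The scraper lies straight in the holder, with a thin blade strip at (403,243) and the handle at (403,320). Next I'll look at the pin and sleeve 1.

Request:
arm_command(
  commands=[
    [100,[-0.015,-0.006,-0.01],[0,0,-0.12]],
    [100,[-0.03,-0.012,-0.02],[0,0,-0.24]],
    [100,[-0.045,-0.019,-0.03],[0,0,-0.36]],
    [100,[-0.06,-0.025,-0.04],[0,0,-0.48]],
    [100,[-0.075,-0.032,-0.05],[0,0,-0.6]],
    [100,[-0.09,-0.038,-0.06],[0,0,-0.72]],
    [100,[-0.105,-0.045,-0.067],[0,0,-0.84]],
    [100,[-0.12,-0.051,-0.067],[0,0,-0.96]],
    [100,[-0.135,-0.057,-0.067],[0,0,-1.08]],
    [100,[-0.15,-0.064,-0.067],[0,0,-1.2]],
  ],
)

```text
time: 11.53
ee_pos: [0.5107, 0.0687, 0.2935]
eef_rot: [0.806, 0.591, 0.001, 0.001]
ft_force: [-1.1, 0.0, 0.7]
width: 0.0867
```

```bash
python3 - <<'E'
from h import *
go((.48,.08,.25),1.57)
E
```

```text
yaw now 1.266 to 1.570 shift [0.0016, -0.0326, -0.0075] turn [0.0021, -0.0004, -0.3042] j1,j7 [ 0.45 -0.61]
```

Request:
arm_command(
  commands=[
    [100,[0,-0.01,0],[0,0,-0.1]],
    [100,[0,-0.02,0],[0,0,-0.2]],
    [100,[0.001,-0.032,-0.007],[0,0,-0.28]],
    [100,[0.001,-0.032,-0.007],[0,0,-0.304]],
    [100,[0.001,-0.032,-0.007],[0,0,-0.304]],
    [100,[0.001,-0.032,-0.007],[0,0,-0.304]],
    [100,[0.001,-0.032,-0.007],[0,0,-0.304]],
    [100,[0.001,-0.032,-0.007],[0,0,-0.304]],
    [100,[0.001,-0.032,-0.007],[0,0,-0.304]],
    [100,[0.001,-0.032,-0.007],[0,0,-0.304]],
  ],
)

```text
time: 12.37
ee_pos: [0.4813, 0.079, 0.2991]
eef_rot: [0.71, 0.704, 0.0, -0.0]
ft_force: [-0.1, 0.2, 0.7]
width: 0.087
```

```bash
python3 - <<'E'
from h import *
c=cam("wrist");save(c,"w8",None,1.4);np.save("w8.npy",c,allow_pickle=True)
E
```

```text
(no output)
```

View pics/w8.png

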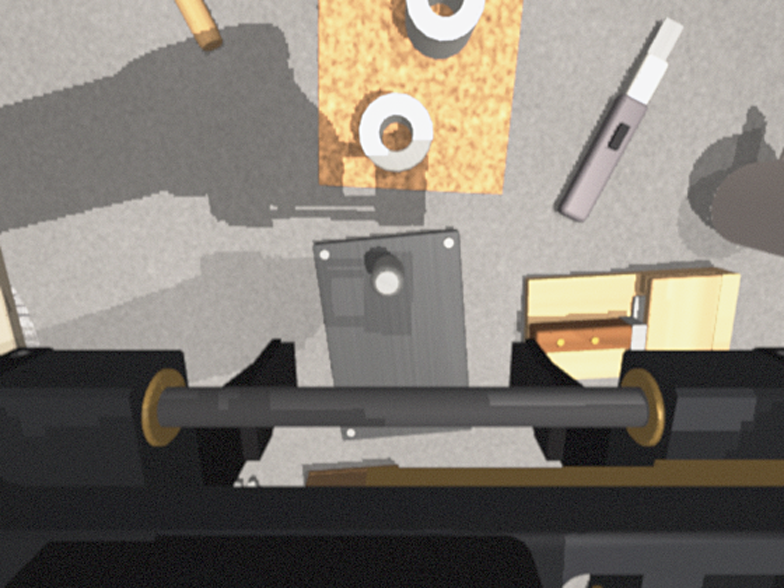

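```bash
cat >> h.py <<'E'
def sleevetop(c,z,near,r=60):
    """bright ring near pixel; fit outer ellipse -> world centre"""
    g=cv2.cvtColor(c["img"],cv2.COLOR_BGR2HSV)
    m=((g[...,2]>150)&(g[...,1]<60)).astype(np.uint8)
    n,l,st,ce=cv2.connectedComponentsWithStats(m)
    best=None
    for i in range(1,n):
        if st[i,4]<300: continue
        x,y,w,h=st[i,:4];d=np.hypot(x+w/2-near[0],y+h/2-near[1])
        if best is None or d<best[0]:best=(d,i)
    mm=(l==best[1]).astype(np.uint8)
    cn=max(cv2.findContours(mm,cv2.RETR_EXTERNAL,cv2.CHAIN_APPROX_NONE)[0],key=len)
    P=toplane(c,cn[:,0,:],z)[:,:2].astype(np.float32)
    (x,y),rad=cv2.minEnclosingCircle(P)
    e=cv2.fitEllipse(P)
    print("d%.1f"%best[0],"circ",np.round((x,y,2*rad),4),"ell",np.round(e[0],4),np.round(e[1],4))
    return e
E
python3 - <<'E'
from h import *
c=np.load("w8.npy",allow_pickle=True).item()
px=lambda L:np.array(L,float)/1.4
sleevetop(c,.058,px((396,133)))
g=c["img"].max(2);m=(g>170).astype(np.uint8);m[:188]=0;m[215:]=0;m[:,:260]=0;m[:,295:]=0
ys,xs=np.nonzero(m);print(len(xs),xs.mean(),ys.mean(),xs.min(),xs.max(),ys.min(),ys.max())
print("pin",toplane(c,[xs.mean(),ys.mean()],.057),toplane(c,px((387,283)),.057))
k=toplane(c,px([(314,242),(458,230),(325,254),(449,243),(350,433)]),.012);print(np.round(k,4).tolist())
E
```

```text
d0.5 circ [0.4772 0.1817 0.0542] ell [0.4771 0.1815] [0.0525 0.0528]
229 276.2401746724891 201.5240174672489 268 285 193 209
pin [[0.46893903 0.07023682 0.057     ]] [[0.46913581 0.06952864 0.057     ]]
[[0.4041, 0.0957, 0.012], [0.5299, 0.1053, 0.012], [0.4131, 0.085, 0.012], [0.5223, 0.094, 0.012], [0.428, -0.0952, 0.012]]
```

```bash
python3 - <<'E'
from h import *
go((.4771,.1816,.10),1.57)
E
```

```text
yaw now 1.563 to 1.570 shift [0.1023, -0.0049, 0.1482] turn [0.0001, -0.0009, -0.0066] j1,j7 [ 0.48 -0.3 ]
```

Request:
arm_command(
  commands=[
    [100,[0.02,-0.001,0.02],[0,0,-0.006]],
    [100,[0.045,-0.002,0.05],[0,0,-0.006]],
    [100,[0.07,-0.003,0.08],[0,0,-0.006]],
    [100,[0.09,-0.004,0.11],[0,0,-0.006]],
    [100,[0.102,-0.005,0.135],[0,0,-0.006]],
    [100,[0.102,-0.005,0.148],[0,0,-0.006]],
    [100,[0.102,-0.005,0.148],[0,0,-0.006]],
    [100,[0.102,-0.005,0.148],[0,0,-0.006]],
    [100,[0.102,-0.005,0.148],[0,0,-0.006]],
    [100,[0.102,-0.005,0.148],[0,0,-0.006]],
  ],
)

```text
time: 13.25
ee_pos: [0.4781, 0.1806, 0.1529]
eef_rot: [0.708, 0.706, 0.001, 0.001]
ft_force: [0.5, 0.6, 1.0]
width: 0.0869
```

```bash
python3 - <<'E'
from h import *
go((.4771,.1816,.046),1.57)
c=cam("wrist");save(c,"w9")
E
```

```text
yaw now 1.568 to 1.570 shift [0.0009, -0.0012, 0.0559] turn [0.0031, -0.0008, -0.0019] j1,j7 [ 0.26 -0.65]
```

View pics/w9.png

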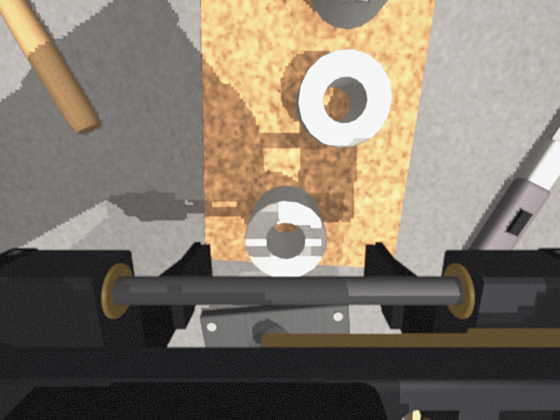

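Sleeve 1 at (286,235) is centred between the fingers. Sleeve 2 is clear at (345,97).

Request:
arm_command(
  commands=[
    [100,[0.001,-0.001,0.02],[0,0,0]],
    [100,[0.001,-0.001,0.04],[0,0,0]],
    [100,[0.001,-0.001,0.052],[0,0,0]],
    [100,[0.001,-0.001,0.056],[0,0,0]],
    [100,[0.001,-0.001,0.056],[0,0,0]],
    [0,[0.001,-0.001,0.056],[0,0,0]],
    [0,[0.001,-0.001,0.056],[0,0,0]],
    [0,[0.001,-0.001,0.056],[0,0,0]],
    [0,[0.001,-0.001,0.056],[0,0,0]],
    [0,[0.001,-0.001,0.056],[0,0,0]],
  ],
  squeeze=45,
)

```text
time: 14.13
ee_pos: [0.4762, 0.1823, 0.0958]
eef_rot: [0.707, 0.707, 0.001, 0.0]
ft_force: [0.3, -0.8, -0.1]
width: 0.0617
```

Request:
arm_command(
  commands=[
    [0,[0,0,0],[0,0,0]],
    [0,[0,0,-0.003],[0,0,0]],
    [0,[0,0,-0.01],[0,0,0]],
    [0,[0,0,-0.03],[0,0,0]],
    [0,[0,0,-0.055],[0,0,0]],
    [0,[0,0,-0.08],[0,0,0]],
    [0,[0,0,-0.095],[0,0,0]],
    [0,[0,0,-0.1],[0,0,0]],
    [0,[0,0,-0.1],[0,0,0]],
    [0,[0,0,-0.1],[0,0,0]],
  ],
)

```text
time: 14.97
ee_pos: [0.4756, 0.1819, 0.1947]
eef_rot: [0.708, 0.707, 0.0, -0.0]
ft_force: [-0.6, -0.6, -3.0]
width: 0.0542
```

```bash
python3 - <<'E'
from h import *
go((.469,.0697,.14),1.57)
c=cam("wrist");save(c,"w10")
E
```

```text
yaw now 1.570 to 1.570 shift [-0.1122, -0.0065, 0.0037] turn [-0.0001, -0.0002, -0.0004] j1,j7 [ 0.29 -0.62]
```

View pics/w10.png

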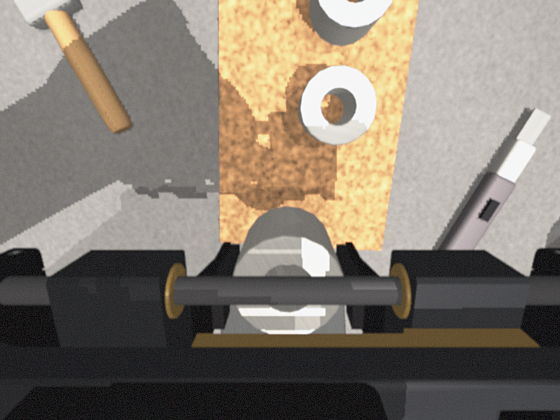

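Request:
arm_command(
  commands=[
    [0,[-0.015,-0.001,0],[0,0,0]],
    [0,[-0.035,-0.002,0],[0,0,0]],
    [0,[-0.06,-0.003,0],[0,0,0]],
    [0,[-0.085,-0.005,0.001],[0,0,0]],
    [0,[-0.1,-0.006,0.003],[0,0,0]],
    [0,[-0.112,-0.0065,0.004],[0,0,0]],
    [0,[-0.112,-0.0065,0.004],[0,0,0]],
    [0,[-0.112,-0.0065,0.004],[0,0,0]],
    [0,[-0.112,-0.0065,0.004],[0,0,0]],
    [0,[-0.112,-0.0065,0.004],[0,0,0]],
  ],
)

```text
time: 15.85
ee_pos: [0.4692, 0.0714, 0.191]
eef_rot: [0.707, 0.707, 0.0, -0.0]
ft_force: [-0.1, -0.4, -2.4]
width: 0.0538
```

```bash
python3 - <<'E'
from h import *
go((.469,.0701,.100),1.57)
c=cam("wrist");save(c,"w11");c=cam("scene");save(c,"s11",(200,150,340,250),5)
E
```

```text
yaw now 1.571 to 1.570 shift [-0.0013, -0.0002, 0.04] turn [0.0001, -0.0013, 0.0014] j1,j7 [ 0.49 -0.34]
```

View pics/s11.png

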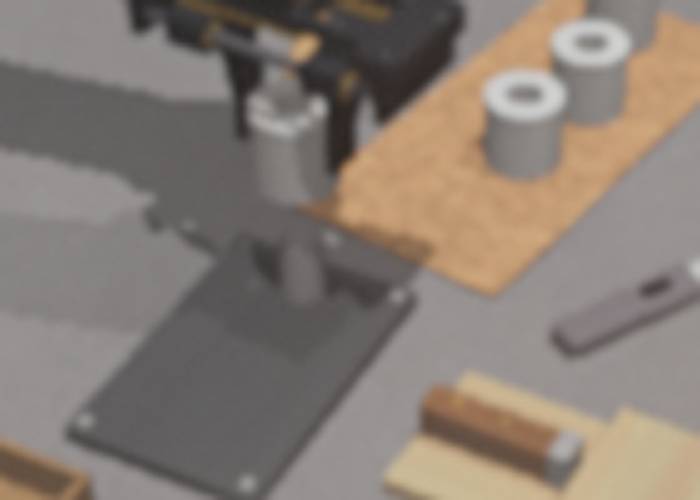

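Sleeve 1 hangs upright above the pin (290,275). I'll lower it gently.

Request:
arm_command(
  commands=[
    [0,[-0.001,0,0.01],[0,0,0]],
    [0,[-0.001,0,0.02],[0,0,0]],
    [0,[-0.001,0,0.03],[0,0,0]],
    [0,[-0.001,0,0.036],[0,0,0]],
    [0,[-0.001,0,0.039],[0,0,0]],
    [0,[-0.001,0,0.041],[0,0,0]],
    [0,[-0.001,0,0.043],[0,0,0]],
    [0,[-0.001,0,0.045],[0,0,0]],
    [0,[-0.001,0,0.046],[0,0,0]],
    [0,[-0.001,0,0.046],[0,0,0]],
  ],
)

```text
time: 16.78
ee_pos: [0.4694, 0.0694, 0.1454]
eef_rot: [0.707, 0.707, 0.001, -0.0]
ft_force: [-0.6, -0.0, -1.8]
width: 0.0543
```

```bash
python3 - <<'E'
from h import *
s=read_state();print(s["time"],s["ee_pos"],s["ft_force"],s["torque"],s["width"])
go((.469,.0701,.093),1.57)
E
```

```text
16.7833 [0.46942708 0.06942542 0.14536709] [-0.58834092 -0.00598178 -1.83945257] [0.17580075 0.0483232  0.01963214] 0.05430405226473171
yaw now 1.570 to 1.570 shift [0.0007, -0.0004, 0.0014] turn [0.0007, -0.0009, -0.0001] j1,j7 [ 0.46 -0.39]
```

Request:
arm_command(
  commands=[
    [0,[0.0005,0,0.001],[0,0,0]],
    [0,[0.0005,0,0.002],[0,0,0]],
    [0,[0.0005,0,0.003],[0,0,0]],
    [0,[0.0005,0,0.004],[0,0,0]],
    [0,[0.0005,0,0.004],[0,0,0]],
    [0,[0.0005,0,0.004],[0,0,0]],
    [0,[0.0005,0,0.004],[0,0,0]],
    [0,[0.0005,0,0.004],[0,0,0]],
    [0,[0.0005,0,0.004],[0,0,0]],
    [0,[0.0005,0,0.004],[0,0,0]],
  ],
)

```text
time: 17.62
ee_pos: [0.4696, 0.0702, 0.1435]
eef_rot: [0.707, 0.707, 0.0, 0.001]
ft_force: [-12.7, -0.3, 30.8]
width: 0.054
```

Sleeve 1 stops on the nose with 31 N at bottom height of about 51 mm, consistent with a 25 mm bore. I'll raise it and locate the box.

Request:
arm_command(
  commands=[
    [0,[0,0,-0.004],[0,0,0]],
    [0,[0,0,-0.015],[0,0,0]],
    [0,[0,0,-0.035],[0,0,0]],
    [0,[0,0,-0.05],[0,0,0]],
    [0,[0,0,-0.055],[0,0,0]],
    [0,[0,0,-0.055],[0,0,0]],
    [0,[0,0,-0.055],[0,0,0]],
    [0,[0,0,-0.055],[0,0,0]],
    [0,[0,0,-0.055],[0,0,0]],
    [0,[0,0,-0.055],[0,0,0]],
  ],
)

```text
time: 18.45
ee_pos: [0.469, 0.0697, 0.1955]
eef_rot: [0.707, 0.707, 0.0, -0.001]
ft_force: [-0.2, -0.7, -2.1]
width: 0.0539
```

```bash
python3 - <<'E'
from h import *
c=cam("top");save(c,"top2",(340,170,480,290),5)
p=lambda L:np.array(L)/2.28+120
for n,z,L in(("box",.036,[(528,272),(765,256),(772,325),(534,348)]),("tray",.018,[(536,166),(768,160),(772,232),(539,239)])):
    q=toplane(c,p(L),z);print(n,np.round(q,4).tolist(),q.mean(0),np.arctan2(*((q[0]-q[1])[[1,0]]))-np.pi/2,np.arctan2(*((q[3]-q[2])[[1,0]]))-np.pi/2)
E
```

```text
box [[0.4692, -0.1434, 0.036], [0.4871, -0.4368, 0.036], [0.4025, -0.4391, 0.036], [0.3767, -0.1476, 0.036]] [ 0.43387278 -0.29173668  0.036     ] 0.06067765771777278 0.08836244695915374
tray [[0.606, -0.161, 0.018], [0.6118, -0.4571, 0.018], [0.5192, -0.4552, 0.018], [0.5123, -0.1615, 0.018]] [ 0.56231207 -0.30873219  0.018     ] 0.01952393939304753 0.023486037048818353
```

View pics/top2.png

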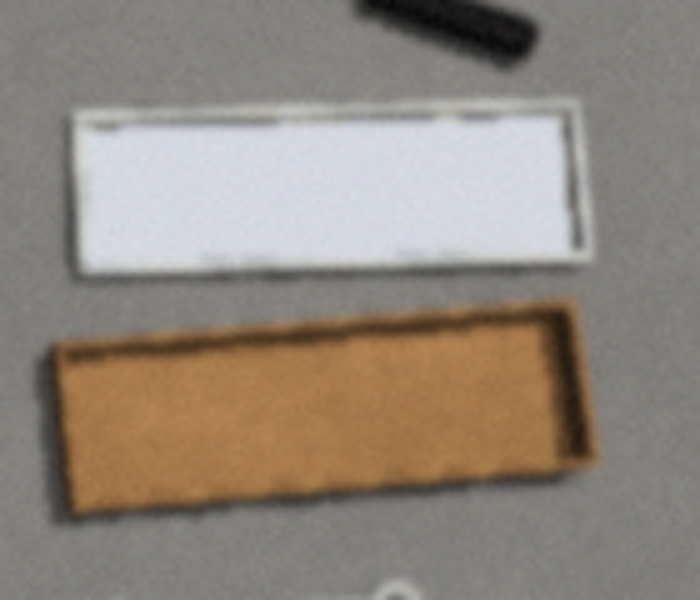

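```bash
python3 - <<'E'
from h import *
go((.4275,-.192,.13),1.63)
E
```

```text
yaw now 1.570 to 1.630 shift [-0.2618, -0.0413, 0.0144] turn [-0.0006, -0.0009, -0.0601] j1,j7 [ 0.49 -0.34]
```

Request:
arm_command(
  commands=[
    [0,[-0.015,-0.002,0],[0,0,0]],
    [0,[-0.04,-0.006,0],[0,0,-0.02]],
    [0,[-0.075,-0.012,0],[0,0,-0.04]],
    [0,[-0.11,-0.018,0],[0,0,-0.06]],
    [0,[-0.15,-0.024,0.005],[0,0,-0.06]],
    [0,[-0.19,-0.03,0.01],[0,0,-0.06]],
    [0,[-0.22,-0.036,0.014],[0,0,-0.06]],
    [0,[-0.245,-0.039,0.014],[0,0,-0.06]],
    [0,[-0.262,-0.041,0.014],[0,0,-0.06]],
    [0,[-0.262,-0.041,0.014],[0,0,-0.06]],
  ],
)

```text
time: 19.33
ee_pos: [0.4269, -0.1961, 0.1816]
eef_rot: [0.688, 0.726, -0.0, -0.0]
ft_force: [0.0, 1.0, -2.6]
width: 0.054
```

```bash
python3 - <<'E'
from h import *
go((.4275,-.192,.058),1.63)
c=cam("wrist");save(c,"w12");np.save("w12.npy",c,allow_pickle=True)
E
```

```text
yaw now 1.624 to 1.630 shift [0.0041, 0.0008, 0.0726] turn [-0.0003, -0.0002, -0.0055] j1,j7 [0.85 0.33]
```

View pics/w12.png

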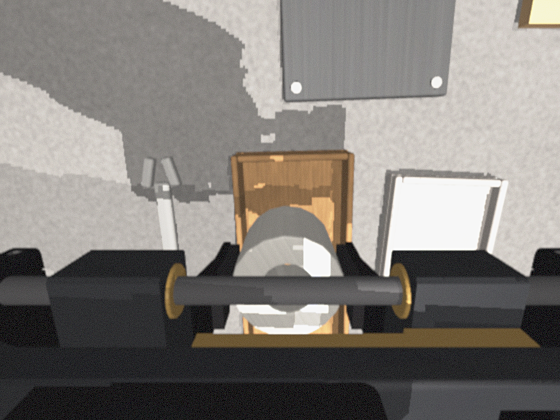

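```bash
python3 - <<'E'
from h import *
c=np.load("w12.npy",allow_pickle=True).item()
print(np.round(toplane(c,[(233,155),(353,152)],.036),4).tolist())
print("tray",np.round(toplane(c,[(391,174),(506,181)],.018),4).tolist())
E
```

```text
[[0.3831, -0.1473, 0.036], [0.4734, -0.1402, 0.036]]
tray [[0.5106, -0.1577, 0.018], [0.607, -0.1583, 0.018]]
```

Request:
arm_command(
  commands=[
    [0,[0.002,0.005,0.02],[0,0,0]],
    [0,[0.002,0.005,0.04],[0,0,0]],
    [0,[0.002,0.005,0.06],[0,0,0]],
    [0,[0.002,0.005,0.07],[0,0,0]],
    [0,[0.002,0.005,0.074],[0,0,0]],
    [0,[0.002,0.005,0.074],[0,0,0]],
    [0,[0.002,0.005,0.074],[0,0,0]],
    [70,[0.002,0.005,0.074],[0,0,0]],
    [80,[0.002,0.005,0.074],[0,0,0]],
    [80,[0.002,0.005,0.074],[0,0,0]],
  ],
)

```text
time: 20.22
ee_pos: [0.4336, -0.1901, 0.109]
eef_rot: [0.686, 0.728, 0.001, 0.001]
ft_force: [0.1, 0.2, 0.3]
width: 0.0658
```

Request:
arm_command(
  commands=[
    [90,[0,0,0],[0,0,0]],
    [100,[0,0,-0.005],[0,0,0]],
    [100,[0,0,-0.02],[0,0,0]],
    [100,[0,0,-0.05],[0,0,0]],
    [100,[0,0,-0.08],[0,0,0]],
    [100,[0,0,-0.11],[0,0,0]],
    [100,[0,0,-0.13],[0,0,0]],
    [100,[0,0,-0.13],[0,0,0]],
    [100,[0,0,-0.13],[0,0,0]],
    [100,[0,0,-0.13],[0,0,0]],
  ],
)

```text
time: 21.05
ee_pos: [0.4326, -0.1899, 0.2377]
eef_rot: [0.686, 0.728, 0.0, -0.0]
ft_force: [0.7, -0.4, -0.8]
width: 0.087
```

```bash
python3 - <<'E'
from h import *
go((.49,.2,.22),1.57)
c=cam("top");save(c,"top3",(120,150,480,300),2.2)
E
```

```text
yaw now 1.630 to 1.570 shift [0.3858, 0.0803, -0.033] turn [0.0, -0.0007, 0.0598] j1,j7 [0.86 0.35]
```

View pics/top3.png

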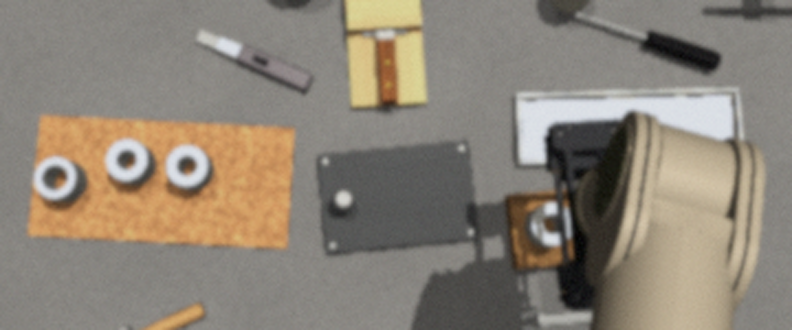

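Request:
arm_command(
  commands=[
    [100,[0.02,0.005,-0.01],[0,0,0.01]],
    [100,[0.055,0.012,-0.02],[0,0,0.03]],
    [100,[0.095,0.02,-0.03],[0,0,0.05]],
    [100,[0.135,0.03,-0.033],[0,0,0.06]],
    [100,[0.175,0.04,-0.033],[0,0,0.06]],
    [100,[0.215,0.05,-0.033],[0,0,0.06]],
    [100,[0.255,0.06,-0.033],[0,0,0.06]],
    [100,[0.295,0.07,-0.033],[0,0,0.06]],
    [100,[0.335,0.08,-0.033],[0,0,0.06]],
    [100,[0.365,0.08,-0.033],[0,0,0.06]],
  ],
)

```text
time: 21.93
ee_pos: [0.4913, 0.1822, 0.2703]
eef_rot: [0.707, 0.707, 0.0, -0.001]
ft_force: [-0.2, 0.1, 0.4]
width: 0.087
```

Request:
arm_command(
  commands=[
    [100,[0.015,0.01,0.02],[0,0,0]],
    [100,[0.02,0.015,0.03],[0,0,0]],
    [100,[0.02,0.015,0.03],[0,0,0]],
    [100,[0.02,0.015,0.03],[0,0,0]],
    [100,[0.02,0.015,0.03],[0,0,0]],
    [100,[0.02,0.015,0.03],[0,0,0]],
    [100,[0.02,0.015,0.03],[0,0,0]],
    [100,[0.02,0.015,0.03],[0,0,0]],
    [100,[0.02,0.015,0.03],[0,0,0]],
    [100,[0.02,0.015,0.03],[0,0,0]],
  ],
)

```text
time: 22.77
ee_pos: [0.5063, 0.1989, 0.2416]
eef_rot: [0.708, 0.707, 0.001, 0.0]
ft_force: [-0.7, 0.3, 0.1]
width: 0.087
```

```bash
python3 - <<'E'
from h import *
c=cam("wrist");save(c,"w13",None,1.4);np.save("w13.npy",c,allow_pickle=True)
E
```

```text
(no output)
```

View pics/w13.png

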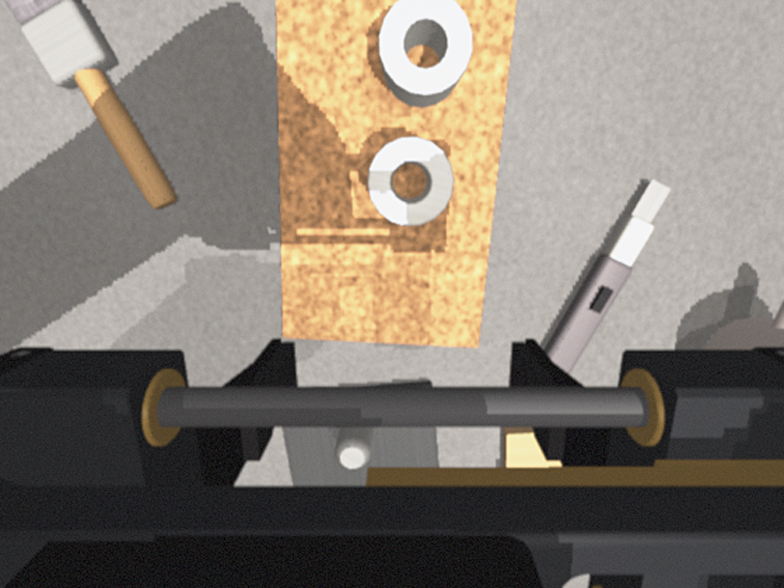

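Sleeve 2 is at (411,181), with a bore ratio of about 0.49, and sleeve 3 is at (425,45).

```bash
python3 - <<'E'
from h import *
c=np.load("w13.npy",allow_pickle=True).item()
e=sleevetop(c,.058,(411/1.4,181/1.4))
sleevetop(c,.058,(425/1.4,45/1.4))
go((*e[0],.10),1.57)
E
```

```text
d0.3 circ [0.5115 0.2677 0.054 ] ell [0.5113 0.2678] [0.052  0.0526]
d1.9 circ [0.5196 0.3429 0.0541] ell [0.5196 0.3424] [0.0496 0.0535]
yaw now 1.570 to 1.570 shift [0.0689, 0.0048, 0.0906] turn [0.0008, -0.0006, -0.0005] j1,j7 [ 0.3  -0.65]
```

Request:
arm_command(
  commands=[
    [100,[0.02,0.001,0.02],[0,0,0]],
    [100,[0.045,0.003,0.04],[0,0,0]],
    [100,[0.062,0.005,0.06],[0,0,0]],
    [100,[0.069,0.005,0.08],[0,0,0]],
    [100,[0.069,0.005,0.1],[0,0,0]],
    [100,[0.069,0.005,0.12],[0,0,0]],
    [100,[0.069,0.005,0.135],[0,0,0]],
    [100,[0.069,0.005,0.142],[0,0,0]],
    [100,[0.069,0.005,0.142],[0,0,0]],
    [100,[0.069,0.005,0.142],[0,0,0]],
  ],
)

```text
time: 23.65
ee_pos: [0.5117, 0.2683, 0.1]
eef_rot: [0.708, 0.707, 0.001, -0.0]
ft_force: [0.1, -0.5, -0.0]
width: 0.087
```

```bash
python3 - <<'E'
from h import *
go((.5113,.2677,.048),1.57);print(read_state()["ft_force"])
E
```

```text
yaw now 1.570 to 1.570 shift [-0.0006, -0.0004, 0.0009] turn [0.0008, -0.001, -0.0004] j1,j7 [ 0.08 -0.89]
[ 0.10932527 -0.52059775 -0.04612256]
```

Request:
arm_command(
  commands=[
    [0,[0,0,0.001],[0,0,0]],
    [0,[0,0,0.001],[0,0,0]],
    [0,[0,0,0.001],[0,0,0]],
    [0,[0,0,0.001],[0,0,0]],
    [0,[0,0,0.001],[0,0,0]],
    [0,[0,0,0.001],[0,0,0]],
    [0,[0,0,0.001],[0,0,0]],
    [0,[0,0,-0.003],[0,0,0]],
    [0,[0,0,-0.012],[0,0,0]],
    [0,[0,0,-0.03],[0,0,0]],
  ],
)

```text
time: 24.48
ee_pos: [0.5104, 0.2675, 0.1284]
eef_rot: [0.707, 0.707, -0.001, -0.001]
ft_force: [-0.2, -1.0, -3.2]
width: 0.054
```

```bash
python3 - <<'E'
from h import *
go((.4685,.0697,.145),1.57)
E
```

```text
yaw now 1.570 to 1.570 shift [-0.1979, -0.0419, -0.0674] turn [-0.0028, 0.0006, 0.0] j1,j7 [ 0.1  -0.86]
```

Request:
arm_command(
  commands=[
    [0,[-0.01,-0.002,-0.025],[0,0,0]],
    [0,[-0.035,-0.007,-0.05],[0,0,0]],
    [0,[-0.07,-0.015,-0.065],[0,0,0]],
    [0,[-0.105,-0.022,-0.067],[0,0,0]],
    [0,[-0.14,-0.03,-0.067],[0,0,0]],
    [0,[-0.17,-0.036,-0.067],[0,0,0]],
    [0,[-0.19,-0.04,-0.067],[0,0,0]],
    [0,[-0.198,-0.042,-0.067],[0,0,0]],
    [0,[-0.198,-0.042,-0.067],[0,0,0]],
    [0,[-0.198,-0.042,-0.067],[0,0,0]],
  ],
)

```text
time: 25.32
ee_pos: [0.4693, 0.0709, 0.1967]
eef_rot: [0.707, 0.707, 0.001, 0.0]
ft_force: [-0.0, 0.5, -2.5]
width: 0.0539
```

```bash
python3 - <<'E'
from h import *
go((.4685,.0697,.100),1.57)
c=cam("wrist");save(c,"w14",None,1.4)
E
```

```text
yaw now 1.570 to 1.570 shift [-0.0012, -0.0009, 0.0457] turn [0.0012, -0.0009, -0.0002] j1,j7 [ 0.57 -0.36]
```

View pics/w14.png

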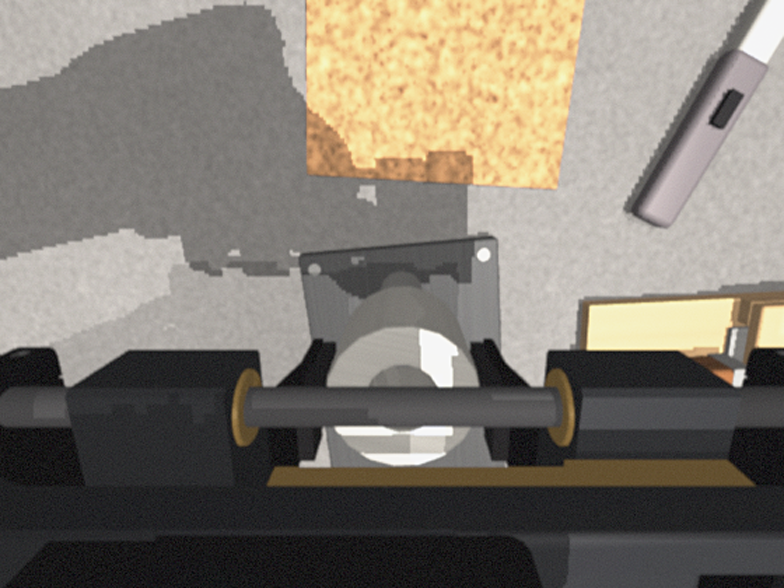

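Request:
arm_command(
  commands=[
    [0,[-0.001,-0.001,0.01],[0,0,0]],
    [0,[-0.001,-0.001,0.022],[0,0,0]],
    [0,[-0.001,-0.001,0.034],[0,0,0]],
    [0,[-0.001,-0.001,0.042],[0,0,0]],
    [0,[-0.001,-0.001,0.046],[0,0,0]],
    [0,[-0.001,-0.001,0.048],[0,0,0]],
    [0,[-0.001,-0.001,0.05],[0,0,0]],
    [0,[-0.001,-0.001,0.051],[0,0,0]],
    [0,[-0.001,-0.001,0.052],[0,0,0]],
    [0,[-0.001,-0.001,0.052],[0,0,0]],
  ],
)

```text
time: 26.2
ee_pos: [0.4687, 0.07, 0.1462]
eef_rot: [0.707, 0.707, 0.001, 0.0]
ft_force: [-9.2, 1.0, 22.8]
width: 0.0534
```

Request:
arm_command(
  commands=[
    [0,[0,0,0.001],[0,0,0]],
    [0,[0,0,0.001],[0,0,0]],
    [0,[0,0,0.001],[0,0,0]],
    [0,[0,0,0.001],[0,0,0]],
    [0,[0,0,0.001],[0,0,0]],
    [0,[0,0,0.001],[0,0,0]],
    [0,[0,0,0.001],[0,0,0]],
    [0,[0,0,0.001],[0,0,0]],
    [0,[0,0,0.001],[0,0,0]],
    [0,[0,0,0.001],[0,0,0]],
  ],
)

```text
time: 27.03
ee_pos: [0.4689, 0.0701, 0.146]
eef_rot: [0.707, 0.707, 0.001, 0.001]
ft_force: [-12.8, -1.1, 33.3]
width: 0.0537
```

```bash
python3 - <<'E'
from h import *
for f,pts in(("w8",[(396,133)]),("w13",[(411,181),(425,45)])):
    c=np.load(f+".npy",allow_pickle=True).item()
    for p in pts:
        u=np.array(p)/1.4
        g=cv2.cvtColor(c["img"],cv2.COLOR_BGR2HSV);m=((g[...,2]>150)&(g[...,1]<60)).astype(np.uint8)
        x,y=u.astype(int);x0,y0=max(x-45,0),max(y-45,0);sub=m[y0:y+45,x0:x+45]
        cs,h=cv2.findContours(sub,cv2.RETR_CCOMP,cv2.CHAIN_APPROX_NONE)
        for k,q in enumerate(cs):
            if len(q)<40:continue
            P=toplane(c,q[:,0,:]+[x0,y0],.058)[:,:2].astype(np.float32);print(f,p,"hole" if h[0][k][3]>=0 else "outer",np.round(cv2.fitEllipse(P)[1],4))
E
```

```text
w8 (396, 133) outer [0.0026 0.0357]
w8 (396, 133) outer [0.0059 0.0313]
w8 (396, 133) outer [0.0525 0.0528]
w8 (396, 133) hole [0.0244 0.0249]
w13 (411, 181) outer [0.052  0.0526]
w13 (411, 181) hole [0.0251 0.0259]
w13 (425, 45) outer [0.0496 0.0535]
w13 (425, 45) hole [0.0245 0.0249]
```

Measured bores of sleeves 1–3 are all about 25 mm, and sleeve 2 stopped on the nose at 33 N. Both agree, so sleeve 2 goes in the box.

Request:
arm_command(
  commands=[
    [0,[0,0,-0.005],[0,0,0]],
    [0,[0,0,-0.02],[0,0,0]],
    [0,[-0.01,-0.001,-0.045],[0,0,0]],
    [0,[-0.04,-0.004,-0.05],[0,0,0]],
    [0,[-0.075,-0.008,-0.05],[0,0,-0.02]],
    [0,[-0.11,-0.012,-0.05],[0,0,-0.04]],
    [0,[-0.15,-0.016,-0.05],[0,0,-0.06]],
    [0,[-0.19,-0.02,-0.05],[0,0,-0.07]],
    [0,[-0.23,-0.025,-0.05],[0,0,-0.07]],
    [0,[-0.27,-0.029,-0.05],[0,0,-0.07]],
  ],
)

```text
time: 27.87
ee_pos: [0.4382, -0.2029, 0.1934]
eef_rot: [0.682, 0.731, 0.0, 0.0]
ft_force: [1.4, -0.5, -2.8]
width: 0.054
```

```bash
python3 - <<'E'
from h import *
print(read_state()["width"]);go((.437,-.257,.060),1.64)
E
```

```text
0.054045355768756145
yaw now 1.640 to 1.640 shift [-0.0539, -0.005, 0.0824] turn [0.0008, 0.0003, -0.0003] j1,j7 [0.95 0.32]
```

Request:
arm_command(
  commands=[
    [0,[-0.03,-0.003,0],[0,0,0]],
    [0,[-0.054,-0.005,0],[0,0,0]],
    [0,[-0.054,-0.005,0],[0,0,0]],
    [0,[-0.054,-0.005,0],[0,0,0]],
    [0,[-0.054,-0.005,0],[0,0,0]],
    [0,[-0.054,-0.005,0.015],[0,0,0]],
    [0,[-0.054,-0.005,0.02],[0,0,0]],
    [0,[-0.054,-0.005,0.02],[0,0,0]],
    [0,[-0.054,-0.005,0.02],[0,0,0]],
    [0,[-0.054,-0.005,0.02],[0,0,0]],
  ],
)

```text
time: 28.7
ee_pos: [0.438, -0.2547, 0.1735]
eef_rot: [0.682, 0.731, 0.0, 0.0]
ft_force: [0.2, 0.0, -2.4]
width: 0.0537
```

```bash
python3 - <<'E'
from h import *
c=cam("wrist");save(c,"w15");go((.437,-.257,.058),1.64)
print(np.round(toplane(c,[(0,0)],.036),3))
np.save("w15.npy",c,allow_pickle=True)
E
```

```text
yaw now 1.640 to 1.640 shift [-0.0021, -0.0012, 0.0646] turn [0.0012, -0.0002, 0.0003] j1,j7 [0.99 0.39]
[[ 0.243 -0.117  0.036]]
```

View pics/w15.png

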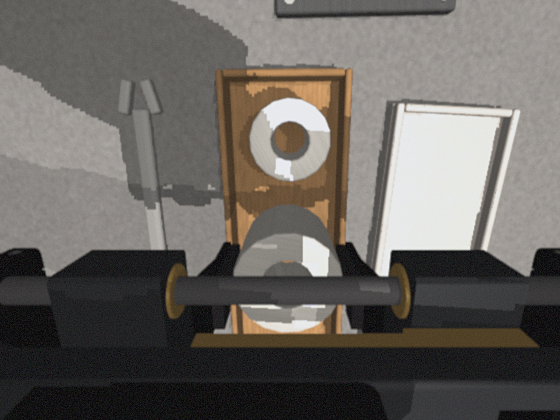

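Sleeve 1 stands in the box at (290,140), and the held sleeve is centred between the rims.

Request:
arm_command(
  commands=[
    [0,[-0.002,-0.001,0.02],[0,0,0]],
    [0,[-0.002,-0.001,0.045],[0,0,0]],
    [0,[-0.002,-0.001,0.06],[0,0,0]],
    [0,[-0.002,-0.001,0.065],[0,0,0]],
    [0,[-0.002,-0.001,0.065],[0,0,0]],
    [0,[-0.002,-0.001,0.065],[0,0,0]],
    [75,[-0.002,-0.001,0.065],[0,0,0]],
    [80,[-0.002,-0.001,0.065],[0,0,0]],
    [80,[-0.002,-0.001,0.065],[0,0,0]],
    [80,[-0.002,-0.001,0.065],[0,0,0]],
  ],
)

```text
time: 29.58
ee_pos: [0.4372, -0.2573, 0.1088]
eef_rot: [0.682, 0.731, 0.0, 0.001]
ft_force: [0.7, 0.5, -0.3]
width: 0.0676
```

Request:
arm_command(
  commands=[
    [90,[0,0,0],[0,0,0]],
    [100,[0,0,-0.005],[0,0,0]],
    [100,[0,0,-0.03],[0,0,0]],
    [100,[0,0,-0.065],[0,0,0]],
    [100,[0.01,0,-0.1],[0,0,0]],
    [100,[0.045,0.01,-0.12],[0,0,0.02]],
    [100,[0.085,0.02,-0.13],[0,0,0.05]],
    [100,[0.125,0.03,-0.13],[0,0,0.07]],
    [100,[0.165,0.04,-0.13],[0,0,0.07]],
    [100,[0.205,0.05,-0.13],[0,0,0.07]],
  ],
)

```text
time: 30.42
ee_pos: [0.4725, -0.0472, 0.2391]
eef_rot: [0.708, 0.707, 0.0, 0.001]
ft_force: [0.8, 0.4, 0.0]
width: 0.0871
```

```bash
python3 - <<'E'
from h import *
go((.51,.27,.19),1.57)
E
```

```text
yaw now 1.569 to 1.570 shift [0.3172, 0.0371, -0.002] turn [0.0018, 0.0004, -0.0005] j1,j7 [ 0.77 -0.05]
```

Request:
arm_command(
  commands=[
    [100,[0.035,0.004,0],[0,0,0]],
    [100,[0.075,0.008,0],[0,0,0]],
    [100,[0.115,0.012,0],[0,0,0]],
    [100,[0.155,0.018,0],[0,0,0]],
    [100,[0.195,0.024,0],[0,0,0]],
    [100,[0.235,0.03,0],[0,0,0]],
    [100,[0.27,0.035,0],[0,0,0]],
    [100,[0.3,0.037,0],[0,0,0]],
    [100,[0.317,0.037,0],[0,0,0]],
    [100,[0.317,0.037,0],[0,0,0]],
  ],
)

```text
time: 31.25
ee_pos: [0.5083, 0.2725, 0.2388]
eef_rot: [0.705, 0.709, 0.001, -0.001]
ft_force: [-1.1, -0.8, 0.5]
width: 0.0874
```

Request:
arm_command(
  commands=[
    [100,[0,0,0],[0,0,0]],
    [100,[0,0,0],[0,0,0]],
    [100,[0,0,0],[0,0,0]],
    [100,[0,0,0],[0,0,0]],
    [100,[0,0,0],[0,0,0]],
    [100,[0,0,0],[0,0,0]],
    [100,[0,0,0],[0,0,0]],
    [100,[0,0,0],[0,0,0]],
    [100,[0,0,0],[0,0,0]],
    [100,[0,0,0],[0,0,0]],
  ],
)

```text
time: 32.08
ee_pos: [0.5098, 0.2678, 0.2384]
eef_rot: [0.707, 0.707, 0.0, -0.0]
ft_force: [0.1, 0.4, 0.1]
width: 0.0867
```

```bash
python3 - <<'E'
from h import *
c=cam("wrist");save(c,"w16",None,1.4);np.save("w16.npy",c,allow_pickle=True)
print(proj(c,[(.5196,.3426,.058),(.5,.429,.058)])*1.4)
E
```

```text
[[418.20591494 171.8782473 ]
 [383.92596812   8.12298131]]
```

View pics/w16.png

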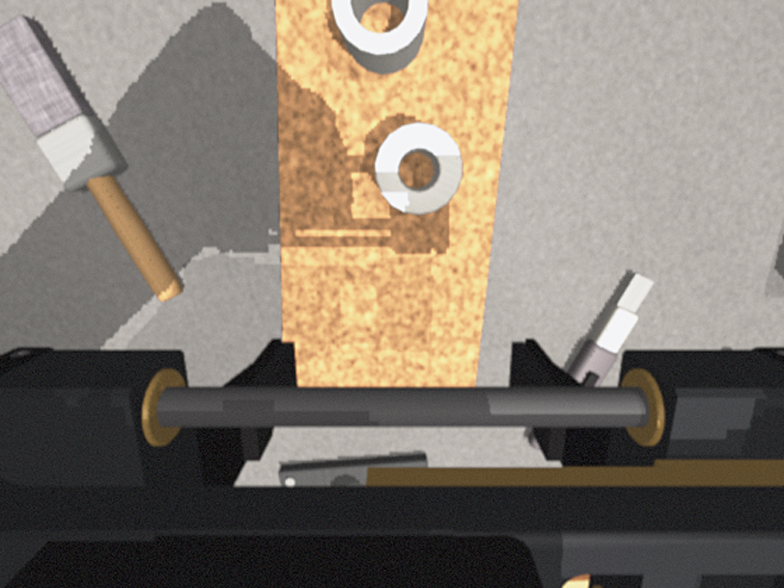

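Sleeve 3 is at (419,168), with the narrow bore. Sleeve 4 is at (380,15) with a wider bore.

```bash
python3 - <<'E'
from h import *
c=np.load("w16.npy",allow_pickle=True).item()
e=sleevetop(c,.058,(419/1.4,168/1.4))
go((*e[0],.048),1.57)
E
```

```text
d0.8 circ [0.5195 0.3441 0.0536] ell [0.5194 0.3443] [0.052  0.0525]
yaw now 1.570 to 1.570 shift [0.0764, 0.0095, 0.1395] turn [0.0005, -0.0007, -0.0001] j1,j7 [ 0.18 -0.81]
```

Request:
arm_command(
  commands=[
    [100,[0.025,0.003,0.02],[0,0,0]],
    [100,[0.05,0.006,0.04],[0,0,0]],
    [100,[0.07,0.009,0.06],[0,0,0]],
    [100,[0.076,0.0095,0.08],[0,0,0]],
    [100,[0.076,0.0095,0.1],[0,0,0]],
    [100,[0.076,0.0095,0.12],[0,0,0]],
    [100,[0.076,0.0095,0.133],[0,0,0]],
    [100,[0.076,0.0095,0.139],[0,0,0]],
    [100,[0.076,0.0095,0.139],[0,0,0]],
    [100,[0.076,0.0095,0.139],[0,0,0]],
  ],
)

```text
time: 32.97
ee_pos: [0.5197, 0.344, 0.1002]
eef_rot: [0.708, 0.707, 0.001, -0.0]
ft_force: [0.2, 0.6, -0.1]
width: 0.0869
```

Request:
arm_command(
  commands=[
    [0,[0,0,0],[0,0,0]],
    [0,[0,0,0],[0,0,0]],
    [0,[0,0,0],[0,0,0]],
    [0,[0,0,0],[0,0,0]],
    [0,[0,0,0],[0,0,0]],
    [0,[0,0,0],[0,0,0]],
    [0,[0,0,0],[0,0,0]],
    [0,[0,0,-0.003],[0,0,0]],
    [0,[0,0,-0.012],[0,0,0]],
    [0,[0,0,-0.03],[0,0,0]],
  ],
)

```text
time: 33.8
ee_pos: [0.5185, 0.343, 0.1282]
eef_rot: [0.707, 0.707, -0.001, -0.001]
ft_force: [0.6, -0.9, -2.3]
width: 0.0544
```

```bash
python3 - <<'E'
from h import *
s=read_state();print(s["ee_pos"],s["width"]);go((.468,.0697,.145),1.57)
E
```

```text
[0.51849953 0.34303404 0.12820253] 0.05435345387523449
yaw now 1.570 to 1.570 shift [-0.2735, -0.0505, -0.0673] turn [-0.0027, 0.0013, 0.0] j1,j7 [-0.03 -0.99]
```

Request:
arm_command(
  commands=[
    [0,[-0.01,-0.002,-0.025],[0,0,0]],
    [0,[-0.04,-0.007,-0.05],[0,0,0]],
    [0,[-0.08,-0.014,-0.065],[0,0,0]],
    [0,[-0.12,-0.022,-0.067],[0,0,0]],
    [0,[-0.16,-0.03,-0.067],[0,0,0]],
    [0,[-0.2,-0.036,-0.067],[0,0,0]],
    [0,[-0.235,-0.043,-0.067],[0,0,0]],
    [0,[-0.26,-0.048,-0.067],[0,0,0]],
    [0,[-0.273,-0.0505,-0.067],[0,0,0]],
    [0,[-0.273,-0.0505,-0.067],[0,0,0]],
  ],
)

```text
time: 34.63
ee_pos: [0.4682, 0.0673, 0.1966]
eef_rot: [0.709, 0.705, -0.001, 0.001]
ft_force: [0.3, 1.1, -2.5]
width: 0.0545
```

```bash
python3 - <<'E'
from h import *
go((.468,.0697,.100),1.57);print(read_state()["width"])
E
```

```text
yaw now 1.565 to 1.570 shift [0.0025, -0.0003, 0.0456] turn [0.0004, 0.0018, -0.0049] j1,j7 [ 0.64 -0.37]
0.054517176739299185
```

Request:
arm_command(
  commands=[
    [0,[0,0,0],[0,0,0]],
    [0,[0,0,0.01],[0,0,0]],
    [0,[0,0,0.022],[0,0,0]],
    [0,[0,0,0.034],[0,0,0]],
    [0,[0,0,0.042],[0,0,0]],
    [0,[0,0,0.046],[0,0,0]],
    [0,[0,0,0.048],[0,0,0]],
    [0,[0,0,0.049],[0,0,0]],
    [0,[0,0,0.05],[0,0,0]],
    [0,[0,0,0.05],[0,0,0]],
  ],
)

```text
time: 35.47
ee_pos: [0.4689, 0.0712, 0.1473]
eef_rot: [0.707, 0.707, 0.0, 0.0]
ft_force: [-6.6, -3.1, 16.2]
width: 0.0547
```

Request:
arm_command(
  commands=[
    [0,[0,0,0.001],[0,0,0]],
    [0,[0,0,0.001],[0,0,0]],
    [0,[0,0,0.001],[0,0,0]],
    [0,[0,0,0.001],[0,0,0]],
    [0,[0,0,0.001],[0,0,0]],
    [0,[0,0,0.001],[0,0,0]],
    [0,[0,0,0.001],[0,0,0]],
    [0,[0,0,0.001],[0,0,0]],
    [0,[0,0,0.001],[0,0,0]],
    [0,[0,0,0.001],[0,0,0]],
  ],
)

```text
time: 36.3
ee_pos: [0.469, 0.0714, 0.147]
eef_rot: [0.707, 0.707, 0.0, 0.0]
ft_force: [-10.9, -2.3, 26.6]
width: 0.0543
```

Sleeve 3 also stops on the nose at 27 N, so it goes in the box.

Request:
arm_command(
  commands=[
    [0,[0,0,-0.005],[0,0,0]],
    [0,[0,0,-0.02],[0,0,0]],
    [0,[-0.01,-0.001,-0.045],[0,0,0]],
    [0,[-0.04,-0.004,-0.05],[0,0,0]],
    [0,[-0.08,-0.008,-0.05],[0,0,-0.02]],
    [0,[-0.12,-0.012,-0.05],[0,0,-0.04]],
    [0,[-0.16,-0.016,-0.05],[0,0,-0.06]],
    [0,[-0.2,-0.02,-0.05],[0,0,-0.07]],
    [0,[-0.24,-0.025,-0.05],[0,0,-0.07]],
    [0,[-0.28,-0.027,-0.05],[0,0,-0.07]],
  ],
)

```text
time: 37.13
ee_pos: [0.4406, -0.2109, 0.1951]
eef_rot: [0.682, 0.731, 0.0, 0.0]
ft_force: [0.6, -0.6, -2.0]
width: 0.0544
```

```bash
python3 - <<'E'
from h import *
print(read_state()["width"]);go((.442,-.322,.12),1.64)
E
```

```text
0.054360841789033276
yaw now 1.640 to 1.640 shift [-0.1109, -0.0063, 0.0241] turn [0.0005, -0.0003, 0.0] j1,j7 [1.03 0.32]
```

Request:
arm_command(
  commands=[
    [0,[-0.03,-0.002,0],[0,0,0]],
    [0,[-0.07,-0.004,0],[0,0,0]],
    [0,[-0.1,-0.006,0],[0,0,0]],
    [0,[-0.111,-0.006,0.01],[0,0,0]],
    [0,[-0.111,-0.006,0.02],[0,0,0]],
    [0,[-0.111,-0.006,0.024],[0,0,0]],
    [0,[-0.111,-0.006,0.024],[0,0,0]],
    [0,[-0.111,-0.006,0.024],[0,0,0]],
    [0,[-0.111,-0.006,0.024],[0,0,0]],
    [0,[-0.111,-0.006,0.024],[0,0,0]],
  ],
)

```text
time: 37.97
ee_pos: [0.4435, -0.3196, 0.1716]
eef_rot: [0.682, 0.732, 0.0, 0.0]
ft_force: [-0.3, 0.2, -1.7]
width: 0.0547
```

```bash
python3 - <<'E'
from h import *
c=cam("wrist");save(c,"w17");go((.442,-.322,.058),1.64)
E
```

```text
yaw now 1.641 to 1.640 shift [-0.0021, -0.0016, 0.0626] turn [0.0011, 0.0001, 0.0007] j1,j7 [1.1  0.44]
```

View pics/w17.png

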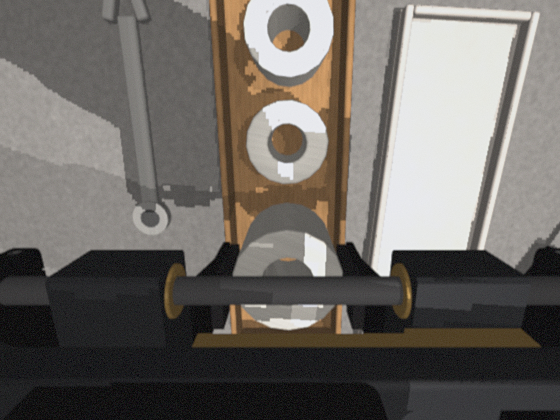

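Sleeves 1 and 2 stand in the box at (289,27) and (287,141), and the third is clear of both. I'll lower and release it.

Request:
arm_command(
  commands=[
    [0,[-0.001,-0.001,0.02],[0,0,0]],
    [0,[-0.001,-0.001,0.045],[0,0,0]],
    [0,[-0.001,-0.001,0.058],[0,0,0]],
    [0,[-0.001,-0.001,0.063],[0,0,0]],
    [0,[-0.001,-0.001,0.063],[0,0,0]],
    [0,[-0.001,-0.001,0.063],[0,0,0]],
    [75,[-0.001,-0.001,0.063],[0,0,0]],
    [80,[-0.001,-0.001,0.063],[0,0,0]],
    [80,[-0.001,-0.001,0.063],[0,0,0]],
    [80,[-0.001,-0.001,0.063],[0,0,0]],
  ],
)

```text
time: 38.85
ee_pos: [0.4425, -0.3215, 0.1088]
eef_rot: [0.682, 0.731, 0.0, 0.001]
ft_force: [-0.3, -0.1, -0.5]
width: 0.068
```

Request:
arm_command(
  commands=[
    [90,[0,0,0],[0,0,0]],
    [100,[0,0,-0.005],[0,0,0]],
    [100,[0,0,-0.03],[0,0,0]],
    [100,[0,0,-0.065],[0,0,0]],
    [100,[0.01,0,-0.1],[0,0,0]],
    [100,[0.045,0.01,-0.12],[0,0,0.02]],
    [100,[0.085,0.02,-0.13],[0,0,0.05]],
    [100,[0.125,0.03,-0.13],[0,0,0.07]],
    [100,[0.165,0.04,-0.13],[0,0,0.07]],
    [100,[0.205,0.05,-0.13],[0,0,0.07]],
  ],
)

```text
time: 39.68
ee_pos: [0.4779, -0.1115, 0.239]
eef_rot: [0.708, 0.707, 0.0, 0.001]
ft_force: [0.5, -0.2, -0.3]
width: 0.0869
```

Request:
arm_command(
  commands=[
    [100,[0.035,0,0],[0,0,0]],
    [100,[0.075,0,0],[0,0,0]],
    [100,[0.115,0,0],[0,0,0]],
    [100,[0.155,0,0],[0,0,0]],
    [100,[0.195,0,0],[0,0,0]],
    [100,[0.235,0,0],[0,0,0]],
    [100,[0.275,0,0],[0,0,0]],
    [100,[0.31,0,0],[0,0,0]],
    [100,[0.34,0,0],[0,0,0]],
    [100,[0.36,0,0],[0,0,0]],
  ],
)

```text
time: 40.52
ee_pos: [0.4773, 0.2501, 0.239]
eef_rot: [0.706, 0.708, 0.001, -0.0]
ft_force: [-0.5, -0.7, 0.2]
width: 0.0873
```

```bash
python3 - <<'E'
from h import *
c=cam("top");save(c,"top4",(100,130,480,300),2.1)
go((.49,.355,.19),1.57)
E
```

```text
yaw now 1.576 to 1.570 shift [0.1021, 0.014, -0.0015] turn [0.0007, -0.0039, 0.0056] j1,j7 [ 0.29 -0.79]
```

View pics/top4.png

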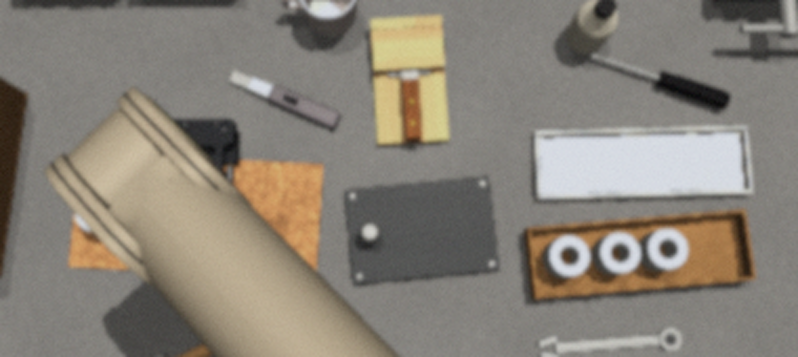

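Three sleeves stand in the box at (569,255), (621,254) and (667,249), and the scraper is still home. On to sleeve 4.

Request:
arm_command(
  commands=[
    [100,[0.03,0.004,0],[0,0,0]],
    [100,[0.06,0.008,0],[0,0,0]],
    [100,[0.085,0.013,0],[0,0,0]],
    [100,[0.1,0.014,0],[0,0,0]],
    [100,[0.1,0.014,0],[0,0,0]],
    [100,[0.1,0.014,0],[0,0,0]],
    [100,[0.1,0.014,0],[0,0,0]],
    [100,[0.1,0.014,0],[0,0,0]],
    [100,[0.1,0.014,0],[0,0,0]],
    [100,[0.1,0.014,0],[0,0,0]],
  ],
)

```text
time: 41.4
ee_pos: [0.4926, 0.3457, 0.2386]
eef_rot: [0.708, 0.706, 0.0, 0.0]
ft_force: [-0.1, -0.0, 0.9]
width: 0.087
```

```bash
python3 - <<'E'
from h import *
c=cam("wrist");save(c,"w18",None,1.4);np.save("w18.npy",c,allow_pickle=True)
u=proj(c,[(.5,.429,.058)])[0];print(u*1.4)
e=sleevetop(c,.058,u)
go((*e[0],.048),1.57)
E
```

```text
[413.94798284 156.8834934 ]
d6.6 circ [0.4972 0.4335 0.0538] ell [0.4973 0.4336] [0.0523 0.0525]
yaw now 1.569 to 1.570 shift [0.0876, 0.0044, 0.1396] turn [0.0009, -0.0004, -0.0012] j1,j7 [ 0.05 -0.98]
```

View pics/w18.png

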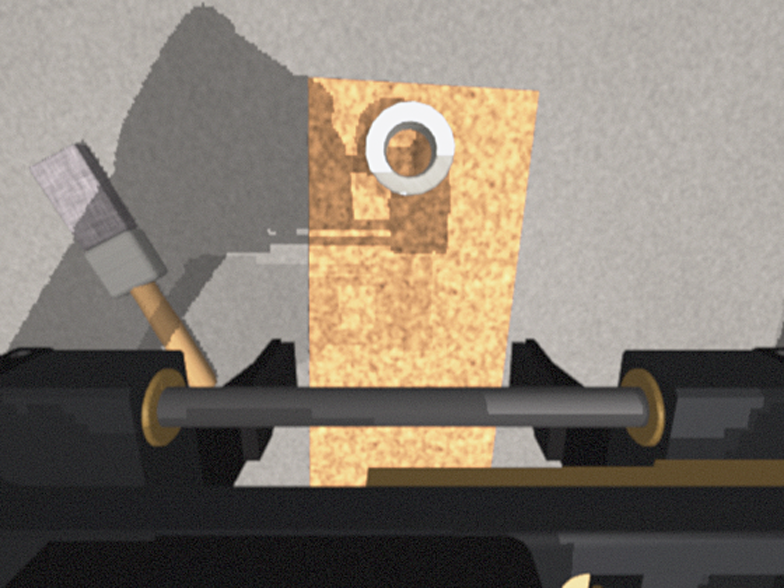

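Sleeve 4 is at (410,148), and its bore is clearly wider (ratio about 0.6, so 32 mm).

Request:
arm_command(
  commands=[
    [100,[0.025,0.001,0.02],[0,0,0]],
    [100,[0.055,0.003,0.04],[0,0,0]],
    [100,[0.08,0.004,0.06],[0,0,0]],
    [100,[0.087,0.004,0.08],[0,0,0]],
    [100,[0.087,0.004,0.1],[0,0,0]],
    [100,[0.087,0.004,0.12],[0,0,0]],
    [100,[0.087,0.004,0.133],[0,0,0]],
    [100,[0.087,0.004,0.139],[0,0,0]],
    [100,[0.087,0.004,0.139],[0,0,0]],
    [100,[0.087,0.004,0.139],[0,0,0]],
  ],
)

```text
time: 42.28
ee_pos: [0.4968, 0.4337, 0.1003]
eef_rot: [0.708, 0.707, 0.001, -0.0]
ft_force: [-0.1, 0.7, -0.3]
width: 0.0869
```

Request:
arm_command(
  commands=[
    [0,[0,0,0],[0,0,0]],
    [0,[0,0,0],[0,0,0]],
    [0,[0,0,0],[0,0,0]],
    [0,[0,0,0],[0,0,0]],
    [0,[0,0,0],[0,0,0]],
    [0,[0,0,0],[0,0,0]],
    [0,[0,0,0],[0,0,0]],
    [0,[0,0,-0.003],[0,0,0]],
    [0,[0,0,-0.012],[0,0,0]],
    [0,[0,0,-0.03],[0,0,0]],
  ],
)

```text
time: 43.12
ee_pos: [0.4956, 0.4327, 0.1281]
eef_rot: [0.707, 0.707, -0.002, -0.0]
ft_force: [0.7, 0.6, -2.4]
width: 0.0538
```

```bash
python3 - <<'E'
from h import *
s=read_state();print(s["ee_pos"],s["width"]);go((.4675,.0695,.145),1.57)
E
```

```text
[0.49562768 0.43269881 0.12807925] 0.05384151353227994
yaw now 1.570 to 1.570 shift [-0.3633, -0.028, -0.0672] turn [-0.0025, 0.0018, -0.0] j1,j7 [-0.18 -1.14]
```

Request:
arm_command(
  commands=[
    [0,[-0.01,-0.001,-0.025],[0,0,0]],
    [0,[-0.04,-0.003,-0.05],[0,0,0]],
    [0,[-0.08,-0.006,-0.065],[0,0,0]],
    [0,[-0.12,-0.009,-0.067],[0,0,0]],
    [0,[-0.16,-0.012,-0.067],[0,0,0]],
    [0,[-0.2,-0.015,-0.067],[0,0,0]],
    [0,[-0.24,-0.018,-0.067],[0,0,0]],
    [0,[-0.28,-0.021,-0.067],[0,0,0]],
    [0,[-0.315,-0.025,-0.067],[0,0,0]],
    [0,[-0.34,-0.028,-0.067],[0,0,0]],
  ],
)

```text
time: 43.95
ee_pos: [0.4674, 0.0902, 0.1965]
eef_rot: [0.708, 0.706, -0.0, 0.001]
ft_force: [0.1, -0.6, -3.6]
width: 0.054
```

Request:
arm_command(
  commands=[
    [0,[-0.015,0,0],[0,0,0]],
    [0,[-0.023,0,0],[0,0,0]],
    [0,[-0.023,0,0],[0,0,0]],
    [0,[-0.023,0,0],[0,0,0]],
    [0,[-0.023,0,0],[0,0,0]],
    [0,[-0.023,0,0],[0,0,0]],
    [0,[-0.023,0,0],[0,0,0]],
    [0,[-0.023,0,0],[0,0,0]],
    [0,[-0.023,0,0],[0,0,0]],
    [0,[-0.023,0,0],[0,0,0]],
  ],
)

```text
time: 44.78
ee_pos: [0.468, 0.0709, 0.1962]
eef_rot: [0.707, 0.707, 0.0, -0.0]
ft_force: [-0.7, -0.2, -1.8]
width: 0.0542
```

```bash
python3 - <<'E'
from h import *
go((.4675,.0697,.105),1.57)
c=cam("wrist");save(c,"w19",None,1.4);print(read_state()["width"])
c=cam("scene");save(c,"s19",(200,150,340,250),5)
E
```

```text
yaw now 1.570 to 1.570 shift [-0.0013, -0.0005, 0.0402] turn [0.0004, -0.0008, 0.0003] j1,j7 [ 0.7  -0.39]
0.05396767320005038
```

View pics/w19.png

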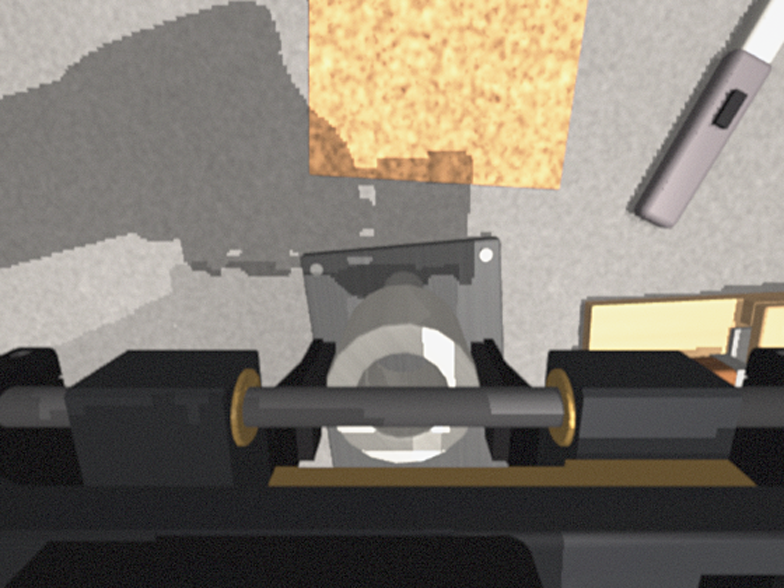

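Request:
arm_command(
  commands=[
    [0,[-0.001,0,0.01],[0,0,0]],
    [0,[-0.001,0,0.025],[0,0,0]],
    [0,[-0.001,0,0.038],[0,0,0]],
    [0,[-0.001,0,0.044],[0,0,0]],
    [0,[-0.001,0,0.048],[0,0,0]],
    [0,[-0.001,0,0.051],[0,0,0]],
    [0,[-0.001,0,0.053],[0,0,0]],
    [0,[-0.001,0,0.055],[0,0,0]],
    [0,[-0.001,0,0.055],[0,0,0]],
    [0,[-0.001,0,0.055],[0,0,0]],
  ],
)

```text
time: 45.72
ee_pos: [0.4682, 0.0697, 0.1415]
eef_rot: [0.707, 0.707, 0.001, 0.0]
ft_force: [0.5, 0.8, -4.1]
width: 0.0539
```

It's past the nose with no resistance. I'll continue down.

Request:
arm_command(
  commands=[
    [0,[0,0,0.004],[0,0,0]],
    [0,[0,0,0.008],[0,0,0]],
    [0,[0,0,0.012],[0,0,0]],
    [0,[0,0,0.016],[0,0,0]],
    [0,[0,0,0.02],[0,0,0]],
    [0,[0,0,0.024],[0,0,0]],
    [0,[0,0,0.028],[0,0,0]],
    [0,[0,0,0.031],[0,0,0]],
    [0,[0,0,0.033],[0,0,0]],
    [0,[0,0,0.034],[0,0,0]],
  ],
)

```text
time: 46.55
ee_pos: [0.468, 0.0698, 0.1075]
eef_rot: [0.707, 0.707, -0.0, -0.0]
ft_force: [-8.5, -2.6, 21.6]
width: 0.0544
```

Request:
arm_command(
  commands=[
    [0,[0,0,0.001],[0,0,0]],
    [0,[0,0,0.001],[0,0,0]],
    [0,[0,0,0.001],[0,0,0]],
    [0,[0,0,0.001],[0,0,0]],
    [0,[0,0,0.001],[0,0,0]],
    [0,[0,0,0.001],[0,0,0]],
    [0,[0,0,0.001],[0,0,0]],
    [0,[0,0,0.001],[0,0,0]],
    [0,[0,0,0.001],[0,0,0]],
    [0,[0,0,0.001],[0,0,0]],
  ],
)

```text
time: 47.38
ee_pos: [0.468, 0.0698, 0.1075]
eef_rot: [0.707, 0.707, -0.0, 0.0]
ft_force: [-12.1, -1.8, 21.4]
width: 0.0539
```

Sleeve 4 is down on the plate (bottom at about 12.5 mm, 21 N contact), so it fits. I'll lift it off and take it to the white tray.

Request:
arm_command(
  commands=[
    [0,[0,0,-0.006],[0,0,0]],
    [0,[0,0,-0.02],[0,0,0]],
    [0,[0,0,-0.04],[0,0,0]],
    [0,[0,0,-0.06],[0,0,0]],
    [0,[0,0,-0.08],[0,0,0]],
    [0,[0,0,-0.092],[0,0,0]],
    [0,[0,0,-0.095],[0,0,0]],
    [0,[-0.015,0.005,-0.095],[0,0,0]],
    [0,[-0.05,0.015,-0.095],[0,0,0]],
    [0,[-0.09,0.025,-0.095],[0,0,0]],
  ],
)

```text
time: 48.22
ee_pos: [0.4928, -0.0197, 0.2008]
eef_rot: [0.706, 0.708, 0.0, -0.0]
ft_force: [2.7, -0.8, -2.7]
width: 0.0542
```

```bash
python3 - <<'E'
from h import *
print(read_state()["width"]);go((.562,-.30,.14),1.59)
E
```

```text
0.05419589994178117
yaw now 1.574 to 1.590 shift [-0.2806, 0.0682, 0.0096] turn [0.0006, -0.0006, -0.0158] j1,j7 [ 0.82 -0.21]
```

Request:
arm_command(
  commands=[
    [0,[-0.04,0.01,0],[0,0,0]],
    [0,[-0.08,0.02,0],[0,0,-0.01]],
    [0,[-0.12,0.03,0],[0,0,-0.016]],
    [0,[-0.16,0.04,0],[0,0,-0.016]],
    [0,[-0.2,0.05,0],[0,0,-0.016]],
    [0,[-0.24,0.058,0.005],[0,0,-0.016]],
    [0,[-0.27,0.065,0.009],[0,0,-0.016]],
    [0,[-0.28,0.068,0.009],[0,0,-0.016]],
    [0,[-0.28,0.068,0.009],[0,0,-0.016]],
    [0,[-0.28,0.068,0.009],[0,0,-0.016]],
  ],
)

```text
time: 49.05
ee_pos: [0.5604, -0.2999, 0.1906]
eef_rot: [0.702, 0.712, 0.001, -0.001]
ft_force: [0.7, 1.5, -2.0]
width: 0.0541
```

```bash
python3 - <<'E'
from h import *
c=cam("wrist");save(c,"w20");print(read_state()["width"]);go((.562,-.30,.051),1.59)
c=cam("top");save(c,"top5",(300,100,500,300),3)
E
```

```text
0.05410448207637975
yaw now 1.587 to 1.590 shift [-0.0014, 0.0013, 0.0892] turn [-0.0003, -0.0022, -0.0028] j1,j7 [0.98 0.18]
```

View pics/w20.png

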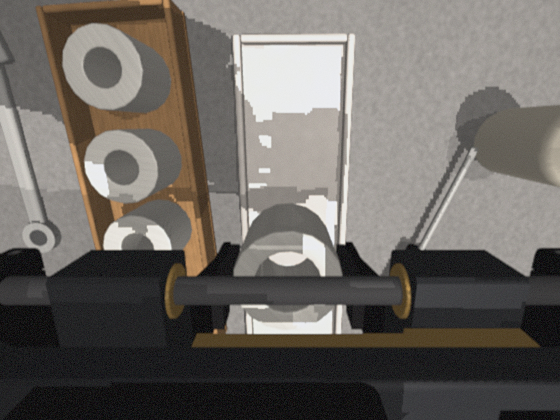

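View pics/top5.png

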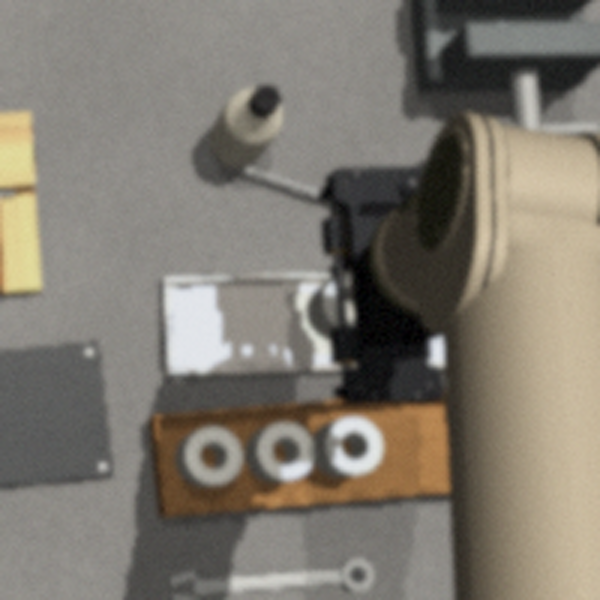

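The sleeve is centred over the tray at (288,265), and the bottle and the boxed sleeves are clear. I'll lower it.

Request:
arm_command(
  commands=[
    [0,[-0.001,0.001,0.015],[0,0,0]],
    [0,[-0.001,0.001,0.035],[0,0,0]],
    [0,[-0.001,0.001,0.055],[0,0,0]],
    [0,[-0.001,0.001,0.07],[0,0,0]],
    [0,[-0.001,0.001,0.08],[0,0,0]],
    [0,[-0.001,0.001,0.085],[0,0,0]],
    [0,[-0.001,0.001,0.087],[0,0,0]],
    [0,[-0.001,0.001,0.089],[0,0,0]],
    [0,[-0.001,0.001,0.09],[0,0,0]],
    [0,[-0.001,0.001,0.09],[0,0,0]],
  ],
)

```text
time: 49.98
ee_pos: [0.562, -0.3015, 0.1026]
eef_rot: [0.702, 0.712, 0.001, 0.0]
ft_force: [0.1, -0.2, -3.1]
width: 0.0543
```

```bash
python3 - <<'E'
from h import *
s=read_state();print(s["ee_pos"],s["ft_force"],s["width"])
E
```

```text
[ 0.56204473 -0.30147248  0.10262115] [ 0.09926172 -0.1622442  -3.08662889] 0.05427808615704174
```

Request:
arm_command(
  commands=[
    [0,[0,0,0.001],[0,0,0]],
    [0,[0,0,0.0015],[0,0,0]],
    [0,[0,0,0.002],[0,0,0]],
    [0,[0,0,0.002],[0,0,0]],
    [70,[0,0,0.001],[0,0,0]],
    [80,[0,0,0.001],[0,0,0]],
    [90,[0,0,0.001],[0,0,0]],
    [100,[0,0,0.001],[0,0,0]],
    [100,[0,0,0.001],[0,0,0]],
    [100,[0,0,0],[0,0,0]],
  ],
)

```text
time: 50.82
ee_pos: [0.5616, -0.3013, 0.1018]
eef_rot: [0.702, 0.712, 0.0, -0.0]
ft_force: [0.3, -1.0, 0.5]
width: 0.0834
```

Request:
arm_command(
  commands=[
    [100,[0,0,-0.005],[0,0,0]],
    [100,[0,0,-0.02],[0,0,0]],
    [100,[0,0,-0.045],[0,0,0]],
    [100,[0,0,-0.075],[0,0,0]],
    [100,[0,0,-0.105],[0,0,0]],
    [100,[0,0,-0.135],[0,0,0]],
    [100,[-0.02,0,-0.16],[0,0,0]],
    [100,[-0.05,0,-0.17],[0,0,0]],
    [100,[-0.08,0,-0.17],[0,0,0]],
    [100,[-0.1,0,-0.17],[0,0,0]],
  ],
)

```text
time: 51.65
ee_pos: [0.5627, -0.4047, 0.2747]
eef_rot: [0.703, 0.712, 0.0, 0.002]
ft_force: [-0.1, -0.1, -0.7]
width: 0.0869
```

Request:
arm_command(
  commands=[
    [100,[-0.02,-0.02,0],[0,0,0]],
    [100,[-0.04,-0.05,0],[0,0,0]],
    [100,[-0.06,-0.08,0],[0,0,0]],
    [100,[-0.08,-0.11,0],[0,0,0]],
    [100,[-0.1,-0.14,0],[0,0,0]],
    [100,[-0.12,-0.16,0],[0,0,0]],
    [100,[-0.14,-0.18,0],[0,0,0]],
    [100,[-0.15,-0.19,0],[0,0,0]],
    [100,[-0.15,-0.19,0],[0,0,0]],
    [100,[-0.15,-0.19,0],[0,0,0]],
  ],
)

```text
time: 52.48
ee_pos: [0.3756, -0.5541, 0.2725]
eef_rot: [0.702, 0.712, 0.001, 0.0]
ft_force: [0.7, 0.2, 0.6]
width: 0.0874
```

```bash
python3 - <<'E'
from h import *
c=cam("top");save(c,"top6",(90,80,480,300),2.05);c=cam("scene");save(c,"s20",(100,150,400,400),2.4)
E
```

```text
(no output)
```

View pics/top6.png

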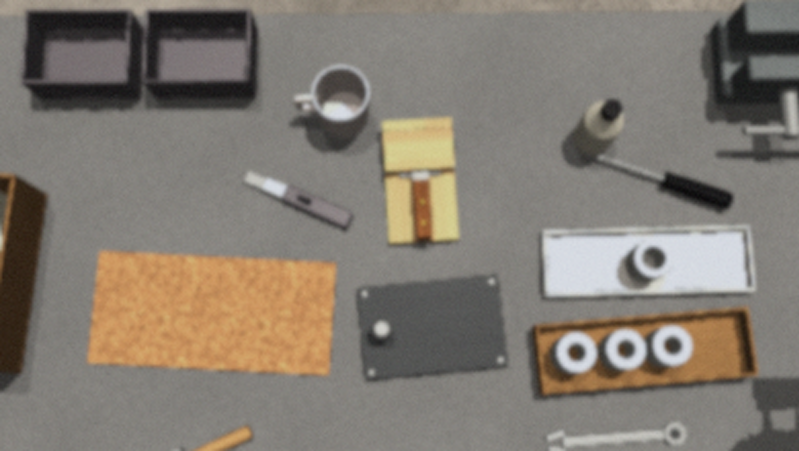

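View pics/s20.png

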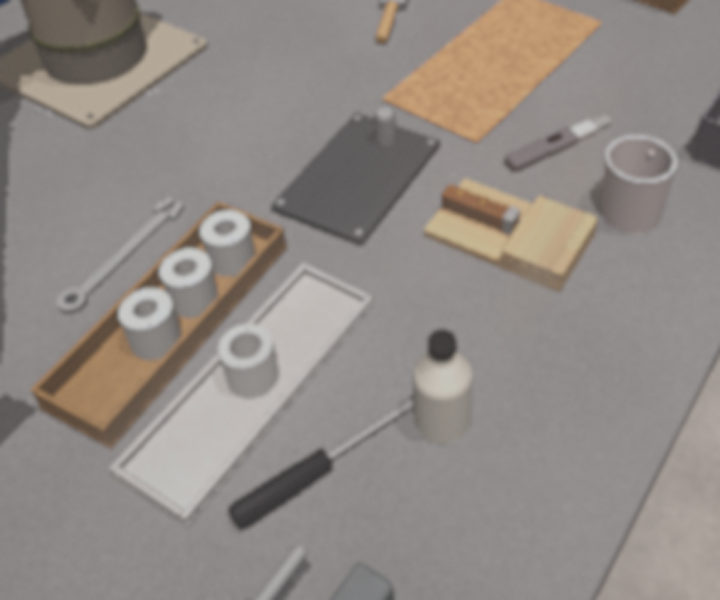

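```bash
python3 - <<'E'
from h import *
c=np.load("w7.npy",allow_pickle=True).item()
L=np.array([(403,377),(403,248)])/1.4
print(toplane(c,L[:1],.025),toplane(c,L[:1],.038))
r=toplane(c,np.array([(330,240),(478,240)])/1.4,.031);b=toplane(c,np.array([(362,245),(442,245)])/1.4,.016)
print("roof edge",r.mean(0),"blade rear",b.mean(0),"protrusion",np.linalg.norm((r-b).mean(0)[:2]))
E
```

```text
[[0.59377837 0.00871042 0.025     ]] [[0.60018954 0.00910082 0.038     ]]
roof edge [0.6968943  0.01430766 0.031     ] blade rear [0.69108548 0.01532364 0.016     ] protrusion 0.005896996563923331
```

Blade protrusion is about 5.9 mm against 5 mm nominal, so the scraper is home. I'll hand in.

```bash
python3 - <<'E'
from bench import *
print(close_job())
E
```

```text
the job is handed in; nothing more can be done
None
```

I finished the job and handed it in at about 52 s of the allowed 208 s. I got no verdict back.

- **Scraper:** It went back into its holder flat and blade first, and I pushed it until it met the end wall at 13 N. After release, about 5.9 mm of blade was left showing, against 5 mm when fully home. That is within the 8 mm limit and close to the 2 mm camera accuracy.
- **Sleeves 1, 2 and 3:** Each stopped on the pin's nose at 27–33 N. Their bores measured about 25 mm in the images, which agrees. They stand in the cardboard box.
- **Sleeve 4:** It went freely down to the plate, with its bottom at about 12.5 mm and contact at 21 N. It has the wider bore and stands upright in the white tray.

The last top and scene views showed:
- three sleeves in the box and one upright in the tray;
- the scraper in its holder;
- the bystanders looking undisturbed, judged by eye only;
- the gripper clear of everything.

Two small discrepancies. The trials showed a sideways force of about 11–13 N along x, so the sleeves were probably about a millimetre off the pin axis, inside the 6 mm limit. Sleeves 1 and 2 stopped about 2 mm lower than a centred 25 mm bore should, which I put down to the sleeve slipping in the grip or measurement error. I judged these two not to fit from the bore measurements as well as the stop.

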